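# Scoop ice for the galley bowl

## Task

Serve ice: pick up the scoop by its handle, scoop up ice from the steel tub and tip at least four of the seven cubes into the white bowl, never touching the ice with the gripper's fingers. Any ice you do not serve stays in the tub and the bowl stays upright on the counter; then stand the empty scoop back on the middle of its black mat. Do not shift the mug, the bread roll or the jar.

Things in the scene. Friction and masses are not known exactly. Their poses are not given: they have to be found in the camera images.
- scoop: metal ice scoop, about 120 g, standing on the mat. Origin: centre of the flat pan's underside; x points to the pan's open front lip, y left, z up. Pan 84 long, 84 wide, floor and walls 2.5 thick, side walls 32 high (they end 18 behind the lip), back wall 36, front and top open. At the back a 24 wide neck rises to 66 and carries the black leaning handle (see scoop_grip)
- scoop_grip (a point): grip point on the handle's axis, at (-76, 0, 117) in the scoop's frame (axes as the scoop's). The handle is a bar 18 wide (y), 22 deep, 100 long, leaning back 30 degrees from vertical: its axis runs from (-42, 0, 58) up to (-92, 0, 145)
- scoop_lip (a point): middle of the scoop's open front lip, at its underside, at (42, 0, 0) mm in the scoop's frame
- mat: black rubber mat, the scoop's place, 190 x 120 x 3, fixed; origin: centre of its underside; x along its length
- tub: open steel ice tub, fixed, 230 long (its x axis), 104 wide (y), 60 high, walls 4 thick, floor 4 thick; origin: centre of its underside. The ice starts in the half towards its +x end; the -x end, which looks towards the mat, is clear for about 95 mm
- bowl: deep white bowl, loose, rim outer radius 70, height 65, wall 4, inner floor at 5; origin: centre of its underside. It stands on the left of the tub, in one of two places (the mug in the other)
- bowl_mid (a point): point on the bowl's axis, 45 mm above its underside, in the middle of its hollow
- mug: white mug with a side handle, radius 40, height 70 (bystander); origin: centre of its underside
- roll: bread roll, radius 38, height 41 (bystander); origin: centre of its underside
- jar: small lidded jar, radius 27, height 60 (bystander); origin: centre of its underside
- ice0: frosted, slippery ice cube, 24 mm with bevelled edges, 13 g; origin at its centre
- ice1: frosted, slippery ice cube, 24 mm with bevelled edges, 13 g; origin at its centre
- ice2: frosted, slippery ice cube, 24 mm with bevelled edges, 13 g; origin at its centre
- ice3: frosted, slippery ice cube, 24 mm with bevelled edges, 13 g; origin at its centre
- ice4: frosted, slippery ice cube, 24 mm with bevelled edges, 13 g; origin at its centre
- ice5: frosted, slippery ice cube, 24 mm with bevelled edges, 13 g; origin at its centre
- ice6: frosted, slippery ice cube, 24 mm with bevelled edges, 13 g; origin at its centre

How it is judged (in metres and radians):
On the way:
1. at least one ice cube is carried in the scoop's pan, above the tub's rim (cube centre higher than 85 mm) (((x of ice0 in the frame of scoop between -0.042 and 0.045 m and y of ice0 in the frame of scoop between -0.042 and 0.042 m and z of ice0 in the frame of scoop between 0.005 and 0.06 m and height (world z) of ice0 above 0.085 m) or (x of ice1 in the frame of scoop between -0.042 and 0.045 m and y of ice1 in the frame of scoop between -0.042 and 0.042 m and z of ice1 in the frame of scoop between 0.005 and 0.06 m and height (world z) of ice1 above 0.085 m) or (x of ice2 in the frame of scoop between -0.042 and 0.045 m and y of ice2 in the frame of scoop between -0.042 and 0.042 m and z of ice2 in the frame of scoop between 0.005 and 0.06 m and height (world z) of ice2 above 0.085 m) or (x of ice3 in the frame of scoop between -0.042 and 0.045 m and y of ice3 in the frame of scoop between -0.042 and 0.042 m and z of ice3 in the frame of scoop between 0.005 and 0.06 m and height (world z) of ice3 above 0.085 m) or (x of ice4 in the frame of scoop between -0.042 and 0.045 m and y of ice4 in the frame of scoop between -0.042 and 0.042 m and z of ice4 in the frame of scoop between 0.005 and 0.06 m and height (world z) of ice4 above 0.085 m) or (x of ice5 in the frame of scoop between -0.042 and 0.045 m and y of ice5 in the frame of scoop between -0.042 and 0.042 m and z of ice5 in the frame of scoop between 0.005 and 0.06 m and height (world z) of ice5 above 0.085 m) or (x of ice6 in the frame of scoop between -0.042 and 0.045 m and y of ice6 in the frame of scoop between -0.042 and 0.042 m and z of ice6 in the frame of scoop between 0.005 and 0.06 m and height (world z) of ice6 above 0.085 m))), for 0.2 s.
At the end, for the whole second after the job is handed in: Four or more cubes in the bowl (centre within 55 mm of the point on its axis 45 mm up), every other cube inside the tub below its rim; bowl upright on the counter (tilt under 0.1 rad); scoop upright (0.1 rad), at rest on the mat, pan centre within 60 mm of the mat's centre (((distance between each of ice0, ice1, ice2, ice3 and bowl_mid below 0.055 m or distance between each of ice0, ice1, ice2, ice4 and bowl_mid below 0.055 m or distance between each of ice0, ice1, ice2, ice5 and bowl_mid below 0.055 m or distance between each of ice0, ice1, ice2, ice6 and bowl_mid below 0.055 m or distance between each of ice0, ice1, ice3, ice4 and bowl_mid below 0.055 m or distance between each of ice0, ice1, ice3, ice5 and bowl_mid below 0.055 m or distance between each of ice0, ice1, ice3, ice6 and bowl_mid below 0.055 m or distance between each of ice0, ice1, ice4, ice5 and bowl_mid below 0.055 m or distance between each of ice0, ice1, ice4, ice6 and bowl_mid below 0.055 m or distance between each of ice0, ice1, ice5, ice6 and bowl_mid below 0.055 m or distance between each of ice0, ice2, ice3, ice4 and bowl_mid below 0.055 m or distance between each of ice0, ice2, ice3, ice5 and bowl_mid below 0.055 m or distance between each of ice0, ice2, ice3, ice6 and bowl_mid below 0.055 m or distance between each of ice0, ice2, ice4, ice5 and bowl_mid below 0.055 m or distance between each of ice0, ice2, ice4, ice6 and bowl_mid below 0.055 m or distance between each of ice0, ice2, ice5, ice6 and bowl_mid below 0.055 m or distance between each of ice0, ice3, ice4, ice5 and bowl_mid below 0.055 m or distance between each of ice0, ice3, ice4, ice6 and bowl_mid below 0.055 m or distance between each of ice0, ice3, ice5, ice6 and bowl_mid below 0.055 m or distance between each of ice0, ice4, ice5, ice6 and bowl_mid below 0.055 m) or (distance between each of ice1, ice2, ice3, ice4 and bowl_mid below 0.055 m or distance between each of ice1, ice2, ice3, ice5 and bowl_mid below 0.055 m or distance between each of ice1, ice2, ice3, ice6 and bowl_mid below 0.055 m or distance between each of ice1, ice2, ice4, ice5 and bowl_mid below 0.055 m or distance between each of ice1, ice2, ice4, ice6 and bowl_mid below 0.055 m or distance between each of ice1, ice2, ice5, ice6 and bowl_mid below 0.055 m or distance between each of ice1, ice3, ice4, ice5 and bowl_mid below 0.055 m or distance between each of ice1, ice3, ice4, ice6 and bowl_mid below 0.055 m or distance between each of ice1, ice3, ice5, ice6 and bowl_mid below 0.055 m or distance between each of ice1, ice4, ice5, ice6 and bowl_mid below 0.055 m or distance between each of ice2, ice3, ice4, ice5 and bowl_mid below 0.055 m or distance between each of ice2, ice3, ice4, ice6 and bowl_mid below 0.055 m or distance between each of ice2, ice3, ice5, ice6 and bowl_mid below 0.055 m or distance between each of ice2, ice4, ice5, ice6 and bowl_mid below 0.055 m or distance between each of ice3, ice4, ice5, ice6 and bowl_mid below 0.055 m)) and (distance between ice0 and bowl_mid below 0.055 m or (x of ice0 in the frame of tub between -0.113 and 0.113 m and y of ice0 in the frame of tub between -0.05 and 0.05 m and z of ice0 in the frame of tub between 0.005 and 0.06 m)) and (distance between ice1 and bowl_mid below 0.055 m or (x of ice1 in the frame of tub between -0.113 and 0.113 m and y of ice1 in the frame of tub between -0.05 and 0.05 m and z of ice1 in the frame of tub between 0.005 and 0.06 m)) and (distance between ice2 and bowl_mid below 0.055 m or (x of ice2 in the frame of tub between -0.113 and 0.113 m and y of ice2 in the frame of tub between -0.05 and 0.05 m and z of ice2 in the frame of tub between 0.005 and 0.06 m)) and (distance between ice3 and bowl_mid below 0.055 m or (x of ice3 in the frame of tub between -0.113 and 0.113 m and y of ice3 in the frame of tub between -0.05 and 0.05 m and z of ice3 in the frame of tub between 0.005 and 0.06 m)) and (distance between ice4 and bowl_mid below 0.055 m or (x of ice4 in the frame of tub between -0.113 and 0.113 m and y of ice4 in the frame of tub between -0.05 and 0.05 m and z of ice4 in the frame of tub between 0.005 and 0.06 m)) and (distance between ice5 and bowl_mid below 0.055 m or (x of ice5 in the frame of tub between -0.113 and 0.113 m and y of ice5 in the frame of tub between -0.05 and 0.05 m and z of ice5 in the frame of tub between 0.005 and 0.06 m)) and (distance between ice6 and bowl_mid below 0.055 m or (x of ice6 in the frame of tub between -0.113 and 0.113 m and y of ice6 in the frame of tub between -0.05 and 0.05 m and z of ice6 in the frame of tub between 0.005 and 0.06 m)) and angle between each of bowl, scoop's own z axis and vertical below 0.1 rad and height (world z) of bowl below 0.006 m and linear speed of each of bowl, scoop below 0.02 m/s and horizontal distance between scoop and mat below 0.06 m and height (world z) of scoop below 0.008 m); the robot touches nothing.
It fails at once if the gripper's fingers touch an ice cube (contact force between the fingers and ice0 above 0.2 N or contact force between the fingers and ice1 above 0.2 N or contact force between the fingers and ice2 above 0.2 N or contact force between the fingers and ice3 above 0.2 N or contact force between the fingers and ice4 above 0.2 N or contact force between the fingers and ice5 above 0.2 N or contact force between the fingers and ice6 above 0.2 N).
It fails at once if the mug, the bread roll or the jar is shifted by more than 25 mm (distance of any of mug, roll, jar from where it was at the start of the episode above 0.025 m).
It also fails if it takes over 64 s, if anything falls off the work surface, if the arm or the gripper's body presses on something with over 40 N, if the wrist force passes 120 N, or if a joint passes its speed limit or range.

## Robot

A 6-joint arm with a two-finger parallel gripper is mounted at the origin on the work surface. World frame = base frame: x ahead of the robot, y to its left, z up, the work surface at z = 0. Lengths are in mm, angles in rad, forces in N, time in s.
With the tool pointing down it reaches from about 400 to 825 mm from the base axis. Payload 7 kg.
Tool frame: the origin (TCP) lies midway between the tips of the shut fingers; the grasp point (between the pads) lies 19 mm behind it; x points along the fingers, z is the direction in which the jaws open and shut, and the axes are right-handed (so a half turn about x gives the same grasp; the last joint's range is limited). The gripper opens to 85 mm and grips with 20 to 120 N. Pads are 22 mm wide; open, the fingers measure 114 mm over their backs; the gripper's body (76 mm by 85 mm) begins 54 mm behind the grasp point. The pads swing forward as they close: fully open they stand 13 mm farther back than shut.
Start: joints at [1.6, 0.359, 0.012, 0, -1.224, -0.288], TCP at [172.756, 652.496, 231.302] pointing down, gripper open.
Joint ranges: [-3.07, 3.07], [-1.43, 2.12], [-1.02, 1.25], [-3.03, 1.67], [-3.05, -0], [-3.03, 3.03]. Speed limits (rad/s): [2.39, 2.39, 3.01, 3.14, 3.14, 3.14].

## Interface

Orientations are given as a unit quaternion [w, x, y, z].
In Python, from rig import arm gives the robot as it stands.
- The arm moves only by the tool send_rows, never from a script. Its argument "moves" is a list of rows, each a list of 5 numbers: the opening in per cent of the stroke, from 0 (shut) to 100 (fully open), then the shift along the tool's x, y, z in cm, then the turn about the tool's x in rad. In form: [[claw, dx, dy, dz, turn], ...]. A call has 1 to 12 rows; each row is the pose to reach, as a shift and turn from the pose commanded when the call began, along the tool's axes at that moment; what a row does not reach only later rows make up. A row lasts 1/12 s, in which the tool goes at most 41.7 mm and 7.16 degrees, less where a joint would pass 70% of its speed; a pose out of reach is approached as far as the arm can. A call with a gripper value outside its range is refused whole. The fingers move at their own pace and stop on an object; "force" is the grip in N (left out, the last holds). Time passes only in rows, so rows that repeat a pose let the fingers close. It gives the time, the measured TCP pose, the force and the opening at its end, in the units of the state.
- arm.sense(): the state, without advancing time (a new reading comes with each control period).
- arm.grab_frame(name): name is "scene" or "top" or "wrist"; returns a dict with "img" (384x512x3 uint8, blue, green, red), "fx", "fy", "cx", "cy" (pixels), "k1" (the pictures are not rectified: a ray, as slopes to the right and down, at radius r is drawn at 1 + k1 r^2 times it, then the intrinsics apply), "cam_to_world" (4x4, takes a point from camera to world coordinates). Camera axes: x right, y down, z forward; pixel columns grow to the right and rows downward; lengths in mm; the calibration is good to about 2 mm. A picture is of the moment at which its call begins. There is no depth.
- arm.sign_off(): hands the job in, once; it reports no verdict.
The state is a dict: "clock": time; "q": joint angles; "qvel": joint speeds; "joint_efforts": joint torques, N m; "tool_pos": TCP position; "eef_rot": TCP orientation; "ft_force": force on the tool from outside, world axes, zero at the start; "ft_torque": the same for the moment, N m; "opening": opening from 0.0 (shut) to 1.0 (fully open).
Only numpy, scipy, OpenCV 4.12 (cv2) and the standard library are available. Lean on these libraries where they do the work, as an engineer would, in place of code of your own. Each camera call takes 0.05 s, during which the arm holds its last target. There are 200 camera calls.

## Working session

There is one attempt and no reset: what is moved stays moved. The work goes in short steps, Python scripts to look and compute and a tool call to move; the robot and the scene stay as the last step left them, time stands still between calls to the robot, and variables do not carry over. Pictures are saved under pics/ and viewed, about 8 in all and at most 12, crops included, and the job is handed in when it is done.

Besides the shell and the picture viewer there is one more tool, called in YAML: its name, and indented under it one key for each argument. send_rows: Moves the arm, as the interface text tells. Its arguments: {"type":"object","properties":{"moves":{"type":"array"},"force":{"type":"number"}},"required":["moves"]}

```bash
ls; mkdir -p pics; python3 - <<'E'
from rig import arm
import cv2,numpy as np
s=arm.sense();print(s)
for n in("scene","top"):
    f=arm.grab_frame(n);cv2.imwrite(f"pics/{n}0.png",f["img"]);print(n,f["fx"],f["fy"],f["cx"],f["cy"],f["k1"],np.round(f["cam_to_world"],3).tolist())
E
```

```text
pics
{'clock': 0.0, 'q': array([ 1.60008894e+00,  3.59386374e-01,  1.10408065e-02, -3.44057899e-04,
       -1.22406263e+00, -2.88069846e-01]), 'qvel': array([-0.00088466,  0.00163566,  0.00015156,  0.00083125,  0.00129276,
        0.0009115 ]), 'joint_efforts': array([-6.61427221e-04, -5.83326030e+01,  2.93406272e+01,  6.93620011e+00,
       -6.04679139e-03,  4.50907152e-06]), 'tool_pos': array([172.6557291 , 652.05055513, 230.3572331 ]), 'eef_rot': array([-0.43166806, -0.55993264, -0.43087906,  0.56078637]), 'ft_force': array([-0.06801873, -0.02903684, -0.54854962]), 'ft_torque': array([0.03393601, 0.02387452, 0.03916616]), 'opening': 1.0008832645069763}
scene 430.59444509621324 430.59444509621324 255.33692089333107 191.83286079408535 -0.12590917275255542 [[0.798, 0.385, -0.464, 1167.226], [0.603, -0.508, 0.615, -828.775], [0.002, -0.771, -0.637, 915.471], [0.0, 0.0, 0.0, 1.0]]
top 351.7118916952536 351.7118916952536 259.4109518851238 190.6239468102937 -0.05502113962506683 [[0.019, -0.991, 0.135, 473.184], [-1.0, -0.019, -0.002, -43.815], [0.005, -0.135, -0.991, 990.143], [0.0, 0.0, 0.0, 1.0]]
```

View pics/top0.png

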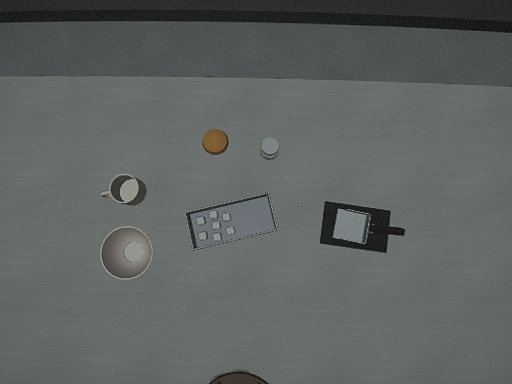

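View pics/scene0.png

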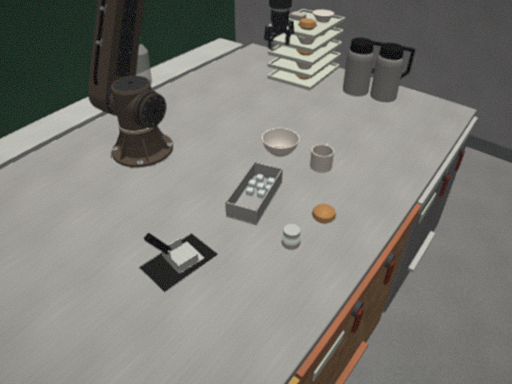

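The top view shows the scoop on the mat at px (352,226) with its handle pointing right, and the tub at (232,221) with its ice towards the left end. The bowl is at (126,252), the mug at (124,188), the roll at (215,141) and the jar at (270,148). The scene view agrees. Next I measure these.

```bash
cat > h.py <<'E'
from rig import arm
import cv2,numpy as np
def K(f): return np.array([[f["fx"],0,f["cx"]],[0,f["fy"],f["cy"]],[0,0,1.]])
def ray(f,px):
    # image = slope*(1+k1 r^2), so the OpenCV model with k1 only
    p=cv2.undistortPointsIter(np.array(px,float).reshape(-1,1,2),K(f),np.array([f["k1"],0,0,0,0.]),None,None,(3,100,1e-10)).reshape(-1,2)
    d=np.c_[p,np.ones(len(p))]@f["cam_to_world"][:3,:3].T
    return f["cam_to_world"][:3,3],d
def onz(f,px,z):
    o,d=ray(f,px); return o+d*((z-o[2])/d[:,2])[:,None]
def proj(f,P):
    M=np.linalg.inv(f["cam_to_world"]); 
    return cv2.projectPoints(np.array(P,float).reshape(-1,1,3),cv2.Rodrigues(M[:3,:3])[0],M[:3,3],K(f),np.array([f["k1"],0,0,0,0.]))[0].reshape(-1,2)
E
python3 - <<'E'
from h import *
f=arm.grab_frame("top");im=f["img"];np.set_printoptions(precision=1,suppress=True)
g=im.max(2)
def big(mask,roi):
    x0,y0,x1,y1=roi;m=np.zeros_like(mask);m[y0:y1,x0:x1]=mask[y0:y1,x0:x1]
    return max(cv2.findContours(m,cv2.RETR_EXTERNAL,cv2.CHAIN_APPROX_NONE)[0],key=cv2.contourArea).reshape(-1,2)
mat=big((g<45).astype(np.uint8)*255,(305,190,392,262))
W=onz(f,mat,3)[:,:2].astype(np.float32); print("mat",cv2.minAreaRect(W))
print("bg",im[300,300],im[280,250],"rim",im[194:197,268],"bowl",im[228,126],im[252,103])
sc=big((g>95).astype(np.uint8)*255,(322,200,390,250));print("pan",len(sc),cv2.minAreaRect(onz(f,sc,30)[:,:2].astype(np.float32)))
hd=big((g<45).astype(np.uint8)*255,(392,220,420,242));print("handle",cv2.boundingRect(hd))
hsv=cv2.cvtColor(im,cv2.COLOR_BGR2HSV)
c=cv2.resize(im[180:290,90:420],None,fx=2.4,fy=2.4,interpolation=cv2.INTER_CUBIC)
cv2.imwrite("pics/crop1.png",cv2.convertScaleAbs(c,alpha=1.5))
E
```

```text
mat ((510.9520568847656, -321.60693359375), (197.35284423828125, 118.04087829589844), 82.95850372314453)
bg [107 108 103] [107 109 100] rim [[128 122 115]
 [118 117 113]
 [ 78  81  87]] bowl [77 82 88] [71 75 81]
pan 123 ((511.934814453125, -298.487060546875), (89.78768157958984, 81.71128845214844), 79.6535873413086)
handle (392, 227, 13, 8)
```

View pics/crop1.png

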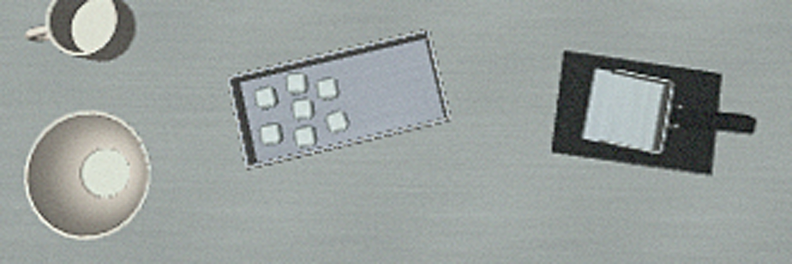

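The crop shows the tub rim corners at about (231,78), (428,32), (450,121) and (248,167), with seven single-layer cubes in its left half. The scoop's lip is the left edge from (595,68) to (584,142), and its handle tip is at (755,125). The bowl rim is centred at about (87,175).

```bash
python3 - <<'E'
from h import *
f=arm.grab_frame("top");im=f["img"];np.set_printoptions(precision=1,suppress=True)
o=lambda L:np.array(L)/2.4+[90,180]-0.3
c=onz(f,o([(231,78),(428,32),(450,121),(248,167)]),60)[:,:2]
print("tub",c,c.mean(0),np.linalg.norm(np.diff(c,axis=0),axis=1))
t=c.mean(0);x=(c[0]+c[3]-c[1]-c[2]);x/=np.linalg.norm(x);y=np.array([-x[1],x[0]]);print("yaw",np.degrees(np.arctan2(x[1],x[0])))
I=onz(f,o([(266,97),(297,83),(328,88),(302,109),(270,133),(305,136),(337,122)]),28)[:,:2]-t
print("ice in tub",np.c_[I@x,I@y])
b=cv2.fitEllipse(np.array(o([(25,175),(149,177),(87,111),(86,239),(43,130),(131,131),(43,221),(131,221)]),np.float32))
print("bowl",b,onz(f,[b[0]],65),onz(f,o([(25,175),(149,177),(87,111),(86,239)]),65))
lip=onz(f,o([(595,68),(584,142)]),4)[:,:2];print("lip",lip,lip.mean(0),np.linalg.norm(lip[0]-lip[1]))
bk=onz(f,o([(672,78),(664,152)]),38)[:,:2];print("back",bk,bk.mean(0))
print("handle tip",onz(f,o([(755,125)]),150)[:,:2],"neck",onz(f,o([(680,115)]),66)[:,:2])
m=lip.mean(0)-bk.mean(0);print("scoop len,yaw",np.linalg.norm(m),np.degrees(np.arctan2(m[1],m[0])))
print("mug",onz(f,o([(83,25)]),70),"roll",onz(f,[(215,141)],41)[0],"jar",onz(f,[(269,146)],60)[0])
E
```

```text
tub [[538.3 147.5]
 [593.8 -69.2]
 [495.9 -94.9]
 [441.6 124.6]] [517.4  27. ] [223.7 101.2 226.1]
yaw 104.11952558498267
ice in tub [[ 83.  -23.3]
 [ 45.2 -31. ]
 [ 11.9 -17.4]
 [ 45.8  -0.8]
 [ 86.9  17.6]
 [ 48.9  29.8]
 [ 10.2  22.5]]
bowl ((125.90152740478516, 252.7742462158203), (51.700984954833984, 53.403404235839844), 175.09622192382812) [[428.5 299.6  65. ]] [[427.1 368.3  65. ]
 [428.5 231.2  65. ]
 [498.3 303.9  65. ]
 [360.6 296.4  65. ]]
lip [[ 562.2 -267.8]
 [ 475.6 -254.2]] [ 518.9 -261. ] 87.61995491253441
back [[ 549.3 -348.2]
 [ 465.7 -337.4]] [ 507.5 -342.8]
handle tip [[ 494.6 -395.7]] neck [[ 506.5 -347.3]]
scoop len,yaw 82.6179572006048 82.06136137544067
mug [[592.9 313.   70. ]] roll [739.3  79.9  41. ] jar [722.8 -69.9  60. ]
```

send_rows:
  moves:
    - [100,0,39.4,20.8,1.45]
    - [100,0,39.4,20.8,1.45]
    - [100,0,39.4,20.8,1.45]
    - [100,0,39.4,20.8,1.45]
    - [100,0,39.4,20.8,1.45]
    - [100,0,39.4,20.8,1.45]
    - [100,0,39.4,20.8,1.45]
    - [100,0,39.4,20.8,1.45]
    - [100,0,39.4,20.8,1.45]
    - [100,0,39.4,20.8,1.45]
    - [100,0,39.4,20.8,1.45]
    - [100,0,39.4,20.8,1.45]
  force: 80

```text
clock: 1.2
tool_pos: [503.4, 346.8, 231.0]
eef_rot: [0.052, -0.705, 0.053, 0.705]
ft_force: [-0.2, 0.9, -0.2]
opening: 1.006
```

```bash
cat >> h.py <<'E'
from scipy.spatial.transform import Rotation as R
def pose():
    s=arm.sense();M=R.from_quat(np.roll(s["eef_rot"],-1)).as_matrix()
    return s,np.array(s["tool_pos"]),M
def to(P,yaw=None):
    "cm along tool axes to TCP target P; turn so that the jaw axis (tool z) reads yaw degrees"
    s,p,M=pose();d=M.T@(np.array(P)-p)/10
    t=0 if yaw is None else -np.radians((yaw-np.degrees(np.arctan2(M[1,2],M[0,2]))+180)%360-180)
    print("t %.2f"%s["clock"],"tcp",p.round(1),"jaw yaw %.2f"%np.degrees(np.arctan2(M[1,2],M[0,2])),"tilt %.2f"%np.degrees(np.arccos(-M[2,0])),"-> d",d.round(2),"turn %.3f"%t,"F",np.round(s["ft_force"],1),"open %.3f"%s["opening"])
E
python3 -c "
from h import *
to([560,-150,230],172);to([502,-378,230],172)"
```

```text
t 1.20 tcp [503.4 346.8 231. ] jaw yaw 171.46 tilt 0.06 -> d [  0.15  48.29 -12.98] turn -0.009 F [-0.2  0.9 -0.2] open 1.006
t 1.20 tcp [503.4 346.8 231. ] jaw yaw 171.46 tilt 0.06 -> d [  0.18  71.7  -10.63] turn -0.009 F [-0.2  0.9 -0.2] open 1.006
```

send_rows:
  moves:
    - [100,0,46,-8,-0.01]
    - [100,0,46,-8,-0.01]
    - [100,0,46,-8,-0.01]
    - [100,0,46,-8,-0.01]
    - [100,0,46,-8,-0.01]
    - [100,0,46,-8,-0.01]
    - [100,0,46,-8,-0.01]
    - [100,0,46,-8,-0.01]
    - [100,0,46,-8,-0.01]
    - [100,0,46,-8,-0.01]
    - [100,0,46,-8,-0.01]
    - [100,0,46,-8,-0.01]

```text
clock: 2.2
tool_pos: [515.7, -120.6, 231.2]
eef_rot: [0.046, -0.705, 0.047, 0.706]
ft_force: [0.6, -0.2, 0.5]
opening: 0.999
```

send_rows:
  moves:
    - [100,0,24,-3,0]
    - [100,0,24,-3,0]
    - [100,0,24,-3,0]
    - [100,0,24,-3,0]
    - [100,0,24,-3,0]
    - [100,0,24,-3,0]
    - [100,0,24,-3,0]
    - [100,0,24,-3,0]
    - [100,0,24,-3,0]

```text
clock: 2.95
tool_pos: [515.2, -357.8, 230.8]
eef_rot: [0.046, -0.705, 0.045, 0.706]
ft_force: [0.3, 0.1, -0.4]
opening: 1.004
```

```bash
python3 -c "
from h import *
to([502,-378,230],172)
f=arm.grab_frame('wrist');cv2.imwrite('pics/w1.png',cv2.convertScaleAbs(f['img'],alpha=1.4));np.save('w1.npy',f,allow_pickle=True)
print(f['fx'],f['k1'],np.round(f['cam_to_world'],2).tolist())
o=np.array([513,-302,3]);x=np.array([.139,.990,0]);y=np.array([-.99,.139,0]);z=np.array([0,0,1])
for n,a in dict(lipL=(42,42,0),lipR=(42,-42,0),gripp=(-76,0,117),top=(-92,0,145)).items(): print(n,proj(f,o+a[0]*x+a[1]*y+a[2]*z))
"
```

```text
t 2.95 tcp [ 515.2 -357.8  230.8] jaw yaw 172.61 tilt 0.05 -> d [0.08 2.17 1.05] turn 0.011 F [ 0.3  0.1 -0.4] open 1.004
289.25195437573166 -5.930149483446666e-05 [[-0.99, 0.12, 0.03, 506.83], [0.13, 0.96, 0.26, -424.16], [0.0, 0.26, -0.96, 374.13], [0.0, 0.0, 0.0, 1.0]]
lipL [[293.8583343  236.26109199]]
lipR [[233.32122793 235.70197553]]
gripp [[268.6618454  167.04351233]]
top [[270.48536066 153.22845271]]
```

View pics/w1.png

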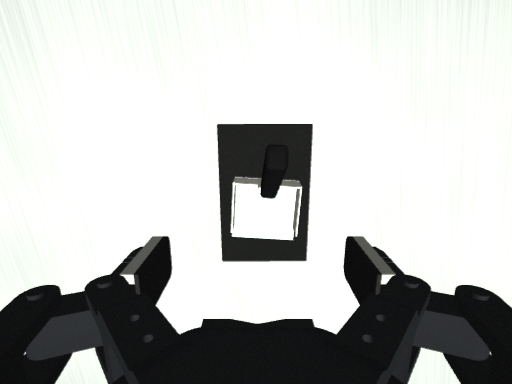

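The wrist view shows the handle top end at about (277,150) and the lip edge from about (232,238) to (297,241). That makes the scoop yawed slightly more than the mat. I refine the yaw from these points.

```bash
python3 -c "
from h import *
np.set_printoptions(precision=1,suppress=True)
f=np.load('w1.npy',allow_pickle=True).item();g=f['img'].max(2)
m=np.zeros_like(g);m[170:255,222:304]=(g[170:255,222:304]>60)*255
c=max(cv2.findContours(m,0,1)[0],key=cv2.contourArea).reshape(-1,2)
# lip edge: lowest bright pixel in the columns of the pan
cols=np.arange(238,294,2);rows=np.array([np.where(m[:,k])[0].max()+.5 for k in cols])
W=onz(f,np.c_[cols,rows],3)[:,:2];v=np.polyfit(W[:,0],W[:,1],1);print('lip slope deg',np.degrees(np.arctan(v[0])),'rows',rows[[0,-1]],W[[0,-1]])
lr=[m[230:238,:].any(0).nonzero()[0][[0,-1]]][0];print('lip cols',lr,onz(f,[(lr[0],238),(lr[1]+1,238)],4))
# handle axis: centre per row in dark over the mat's far part
print('g rows',g[148,262:294],g[135,262:294],g[165,256:294])
print('top end',onz(f,[(277,150)],146),'low',onz(f,[(269,192)],60))
W=onz(f,[(219,124),(311,124),(307,261),(222,261)],3);print('mat',W,W.mean(0))
"
```

```text
lip slope deg -10.803778136198286 rows [237.5 240.5] [[ 554.4 -262.8]
 [ 480.4 -248.6]]
lip cols [230 297] [[ 565.4 -263.9    4. ]
 [ 471.9 -251.7    4. ]]
g rows [23 25 26 22 11 15 16 16 17 17 18 19 18 17 19 19 19 20 19 20 18 18 17 16
 16 19 24 25 25 25 25 25] [23 24 26 26 25 26 24 25 25 25 26 26 26 25 25 25 23 24 25 26 24 26 24 24
 27 25 24 24 25 27 26 25] [25 25 26 25 26 25 26 18  5  7 13 17 18 20 21 21 22 22 21 20 21 21 20 19
 22 19 21 20 17 18 15 17 23 24 26 25 25 26]
top end [[ 494.8 -394.7  146. ]] low [[ 504.4 -337.9   60. ]]
mat [[ 555.5 -417.7    3. ]
 [ 441.5 -402.9    3. ]
 [ 462.4 -214.3    3. ]
 [ 582.2 -229.9    3. ]] [ 510.4 -316.2    3. ]
```

```bash
python3 -c "
from h import *
to([497.5,-374,102],169.5)"
```

```text
t 3.00 tcp [ 515.4 -357.3  231.1] jaw yaw 172.68 tilt 0.02 -> d [12.92  1.89  1.56] turn 0.055 F [-0.1 -0.   0.2] open 1.002
```

send_rows:
  moves:
    - [100,0,1.9,1.56,0.055]
    - [100,3,1.9,1.56,0.055]
    - [100,6,1.9,1.56,0.055]
    - [100,9,1.9,1.56,0.055]
    - [100,11.5,1.9,1.56,0.055]
    - [100,12.9,1.9,1.56,0.055]
    - [100,12.9,1.9,1.56,0.055]
    - [60,12.9,1.9,1.56,0.055]
    - [40,12.9,1.9,1.56,0.055]
    - [30,12.9,1.9,1.56,0.055]
    - [20,12.9,1.9,1.56,0.055]
    - [0,12.9,1.9,1.56,0.055]
  force: 100

```text
clock: 4.0
tool_pos: [498.2, -374.9, 103.5]
eef_rot: [-0.064, 0.705, -0.065, -0.704]
ft_force: [0.4, 0.3, -0.8]
opening: 0.299
```

send_rows:
  moves:
    - [0,0,0,0,0]
    - [0,0,0,0,0]
    - [0,0,0,0,0]
    - [0,0,0,0,0]
    - [0,-1,0,0,0]
    - [0,-3,0,0,0]
    - [0,-5,0,0,0]
    - [0,-7,0,0,0]
    - [0,-7.5,0,0,0]
    - [0,-7.5,0,0,0]
    - [0,-7.5,0,0,0]

```text
clock: 4.92
tool_pos: [497.1, -374.5, 176.7]
eef_rot: [0.065, -0.704, 0.065, 0.704]
ft_force: [0.2, 0.4, -0.8]
opening: 0.195
```

```bash
python3 -c "
from h import *
to([497.5,-374,102],169.5)
f=arm.grab_frame('wrist');a=f['img'];f2=arm.grab_frame('scene');b=cv2.resize(f2['img'][190:300,110:257],(512,384),interpolation=2)
np.save('w2.npy',f,allow_pickle=True);np.save('s2.npy',f2,allow_pickle=True)
cv2.imwrite('pics/w2.png',cv2.resize(np.hstack([a,b]),(800,300)))
"
```

```text
t 4.92 tcp [ 497.1 -374.5  176.7] jaw yaw 169.49 tilt 0.05 -> d [ 7.47 -0.05 -0.03] turn -0.000 F [ 0.2  0.4 -0.8] open 0.195
```

View pics/w2.png

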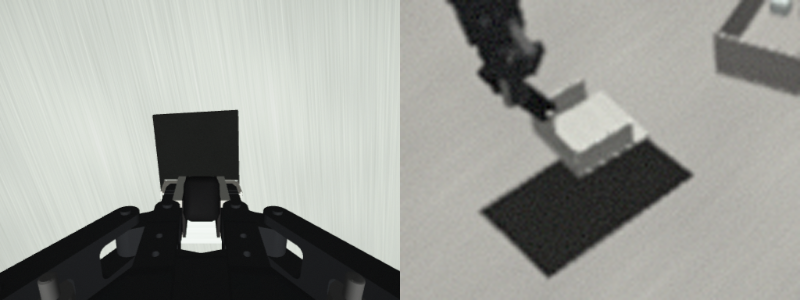

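The scoop is gripped and lifted clear of the mat. The pan looks roughly level, with its lip corner at crop (648,134). I check its pitch against the projected corners.

```bash
python3 -c "
from h import *
f=np.load('s2.npy',allow_pickle=True).item()
a=np.radians(79.5);x=np.array([np.cos(a),np.sin(a),0]);y=np.array([-x[1],x[0],0]);z=np.array([0,0,1])
g=np.array([497.1,-374.5,176.7+18])
for pit in(-6,0,6,12):
  c,s=np.cos(np.radians(pit)),np.sin(np.radians(pit));X=c*x-s*z;Z=s*x+c*z  # + = lip down
  P=[g+(u+76)*X+v*y+(w-117)*Z for u,v,w in((42,42,0),(42,-42,0),(-42,-42,0),(24,-42,32),(-42,-42,36))]
  q=proj(f,P);print(pit,[( int(400+(k[0]-110)/147*400),int((k[1]-190)/110*300)) for k in q])
"
```

```text
-6 [(607, 74), (656, 117), (588, 164), (636, 105), (580, 140)]
0 [(599, 88), (648, 131), (578, 173), (630, 117), (573, 147)]
6 [(590, 102), (638, 146), (568, 182), (623, 129), (566, 154)]
12 [(580, 115), (628, 160), (557, 190), (616, 141), (559, 161)]
```

```bash
python3 -c "
from h import *
to([549.6,-101,180],-165.9)"
```

```text
t 5.02 tcp [ 496.7 -374.3  175.8] jaw yaw 169.50 tilt 0.14 -> d [ -0.4  -27.84  -0.22] turn -0.429 F [ 0.6  0.  -1.5] open 0.196
```

send_rows:
  moves:
    - [0,-0.4,-1.5,0,-0.03]
    - [0,-0.4,-4,-0.1,-0.07]
    - [0,-0.4,-7,-0.1,-0.12]
    - [0,-0.4,-10,-0.1,-0.18]
    - [0,-0.4,-13,-0.1,-0.22]
    - [0,-0.4,-16,-0.1,-0.28]
    - [0,-0.4,-19,-0.2,-0.33]
    - [0,-0.4,-22,-0.2,-0.38]
    - [0,-0.4,-25,-0.2,-0.41]
    - [0,-0.4,-27,-0.2,-0.43]
    - [0,-0.4,-27.8,-0.2,-0.43]
    - [0,-0.4,-27.8,-0.2,-0.43]
  force: 120

```text
clock: 6.02
tool_pos: [550.0, -100.2, 180.3]
eef_rot: [-0.088, -0.701, -0.088, 0.702]
ft_force: [-0.1, -0.0, -1.1]
opening: 0.193
```

```bash
python3 -c "
from h import *
to([549.6,-101,180],-165.9)
f=arm.grab_frame('wrist');a=f['img'];f2=arm.grab_frame('scene');b=cv2.resize(f2['img'][140:236,200:328],(512,384),interpolation=2)
np.save('w3.npy',f,allow_pickle=True);np.save('s3.npy',f2,allow_pickle=True)
cv2.imwrite('pics/w3.png',cv2.resize(np.hstack([a,b]),(800,300)))
"
```

```text
t 6.02 tcp [ 550.  -100.2  180.3] jaw yaw -165.74 tilt 0.10 -> d [0.03 0.07 0.06] turn 0.003 F [-0.1 -0.  -1.1] open 0.193
```

View pics/w3.png

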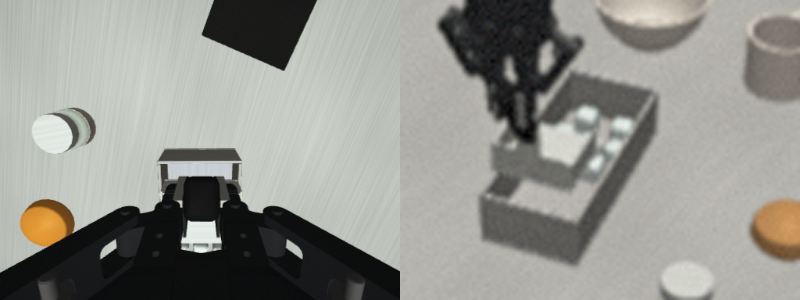

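The scoop hangs over the clear end of the tub, with the near rim edge from about (201,207) to (308,207) at full size. I measure the rim edge against the tool axes.

```bash
python3 -c "
from h import *
np.set_printoptions(precision=1,suppress=True)
f=np.load('w3.npy',allow_pickle=True).item();g=f['img'].max(2)
s,p,M=pose()
tx=np.array([-.2436,.9699]);ty=np.array([-.9699,-.2436])
c=cv2.resize(f['img'][180:260,190:320],None,fx=6,fy=6,interpolation=2);cv2.imwrite('pics/w3c.png',c)
for q in ([(201,207),(308,207)],[(210,190),(302,190)]):
  for z in(60,0):
    W=onz(f,q,z);d=(W[:,:2]-p[:2]);print(z,W[:,:2],'tool back',d@M[:2,1],'left',d@M[:2,2],'tub',np.c_[(W[:,:2]-[517.4,27])@tx,(W[:,:2]-[517.4,27])@ty])
"
```

```text
60 [[597.1 -68.1]
 [497.8 -93.3]] tool back [-21.2 -21.1] left [-54.3  48.2] tub [[-111.6  -54.2]
 [-111.9   48.3]]
0 [[604.1 -46. ]
 [482.1 -76.9]] tool back [-40.9 -40.7] left [-66.4  59.4] tub [[-91.9 -66.3]
 [-92.2  59.5]]
60 [[ 592.2  -86.7]
 [ 508.2 -108. ]] tool back [-4.4 -4.2] left [-44.9  41.8] tub [[-128.5  -44.9]
 [-128.7   41.8]]
0 [[598.1 -68.9]
 [494.9 -95. ]] tool back [-20.2 -20.1] left [-55.   51.5] tub [[-112.6  -54.9]
 [-112.9   51.6]]
```

View pics/w3c.png

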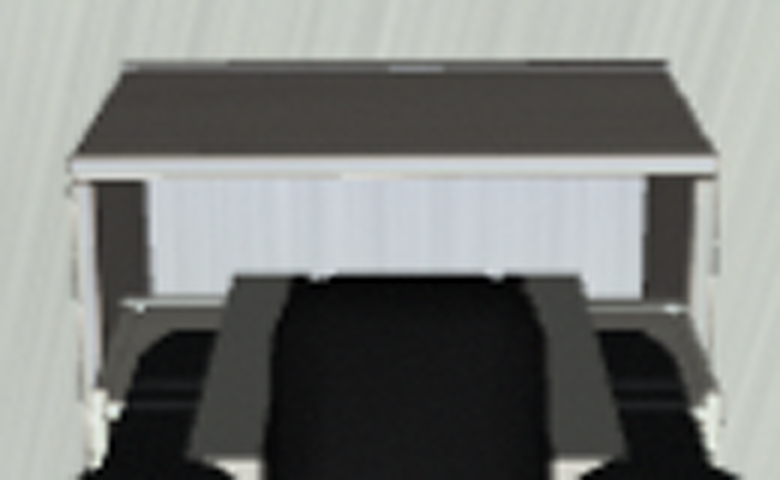

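The rim corners lie at (201.7,206.2) and (309.7,206.2), giving a 103 mm width as expected. The tub centre is 2 mm to the tool's -z side, and I need 4 mm more forward. I shift by that and descend.

send_rows:
  moves:
    - [0,0,-0.4,-0.2,0]
    - [0,0,-0.4,-0.2,0]
    - [0,1.5,-0.4,-0.2,0]
    - [0,3,-0.4,-0.2,0]
    - [0,4.5,-0.4,-0.2,0]
    - [0,6,-0.4,-0.2,0]
    - [0,7,-0.4,-0.2,0]
    - [0,7.4,-0.4,-0.2,0]
    - [0,7.4,-0.4,-0.2,0]

```text
clock: 6.87
tool_pos: [550.5, -97.9, 106.4]
eef_rot: [-0.087, -0.701, -0.087, 0.702]
ft_force: [-0.4, 0.1, -1.7]
opening: 0.192
```

send_rows:
  moves:
    - [0,0.1,0,0,0]
    - [0,0.2,0,0,0]
    - [0,0.3,0,0,0]
    - [0,0.3,0,0,0]
    - [0,0.3,0,0,0]

```text
clock: 7.28
tool_pos: [551.3, -97.4, 104.7]
eef_rot: [0.087, 0.702, 0.087, -0.701]
ft_force: [-0.3, 0.6, -1.4]
opening: 0.196
```

```bash
python3 -c "
from h import *
to([549.6,-101,180],-165.9)"
```

```text
t 7.28 tcp [551.3 -97.4 104.7] jaw yaw -165.84 tilt 0.04 -> d [-7.53  0.31  0.25] turn 0.001 F [-0.3  0.6 -1.4] open 0.196
```

send_rows:
  moves:
    - [0,0.1,0,0,0]
    - [0,0.15,0,0,0]
    - [0,0.2,0,0,0]
    - [0,0.2,0,0,0]
    - [0,0.2,0,0,0]

```text
clock: 7.7
tool_pos: [551.7, -97.8, 104.1]
eef_rot: [0.088, 0.702, 0.087, -0.701]
ft_force: [-3.1, -1.5, 11.6]
opening: 0.198
```

send_rows:
  moves:
    - [0,0.05,0,0,0]
    - [0,0.1,0,0,0]
    - [0,0.15,0,0,0]
    - [0,0.15,0,0,0]

```text
clock: 8.03
tool_pos: [551.9, -98.3, 103.9]
eef_rot: [0.088, 0.702, 0.087, -0.701]
ft_force: [-5.6, -1.8, 22.5]
opening: 0.191
```

send_rows:
  moves:
    - [0,-0.1,-0.3,0,0]
    - [0,-0.1,-1,0,0]
    - [0,-0.1,-1.8,0,0]
    - [0,-0.1,-2.6,0,0]
    - [0,-0.1,-3.4,0,0]
    - [0,-0.1,-4.2,0,0]
    - [0,-0.1,-5,0,0]
    - [0,-0.1,-5.8,0,0]
    - [0,-0.1,-6.6,0,0]
    - [0,-0.1,-7.4,0,0]
    - [0,-0.1,-8.2,0,0]
    - [0,-0.1,-8.8,0,0]

```text
clock: 9.03
tool_pos: [532.5, -12.4, 104.6]
eef_rot: [0.089, 0.704, 0.087, -0.7]
ft_force: [3.8, -6.4, 7.9]
opening: 0.191
```

```bash
python3 -c "
from h import *
to([549.6,-101,180],-165.9)
f2=arm.grab_frame('scene');f=arm.grab_frame('top');cv2.imwrite('pics/s4.png',np.hstack([cv2.resize(f2['img'][140:236,200:300],(400,384),interpolation=2),cv2.resize(f['img'][180:260,170:253],(400,384),interpolation=2)]))
"
```

```text
t 9.03 tcp [532.5 -12.4 104.6] jaw yaw -165.74 tilt 0.35 -> d [-7.52  9.03  0.49] turn 0.003 F [ 3.8 -6.4  7.9] open 0.191
```

View pics/s4.png

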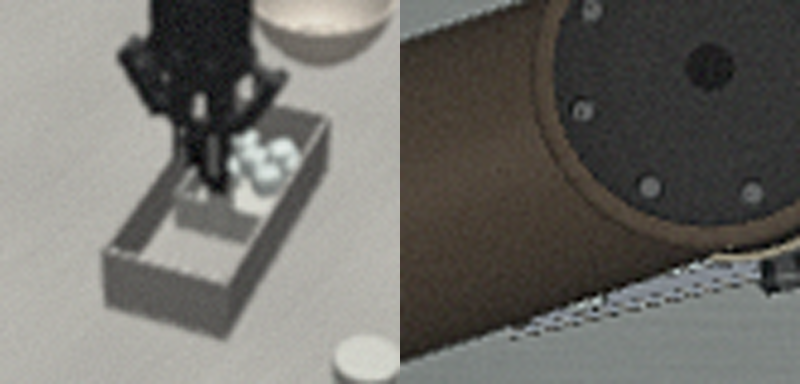

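The cubes are gathering at and over the lip, clear of the fingers. I continue towards the far wall.

send_rows:
  moves:
    - [0,0,-0.4,0,0]
    - [0,0,-0.9,0,0]
    - [0,0,-1.4,0,0]
    - [0,0,-1.9,0,0]
    - [0,0,-2.3,0,0]
    - [0,0,-2.7,0,0]
    - [0,0,-2.9,0,0]
    - [0,0,-2.9,0,0]

```text
clock: 9.8
tool_pos: [528.1, 9.6, 109.4]
eef_rot: [0.093, 0.705, 0.085, -0.698]
ft_force: [6.7, -43.6, 41.3]
opening: 0.193
```

send_rows:
  moves:
    - [0,0,-0.2,0,0]
    - [0,0,-0.4,0,0]
    - [0,0,-0.6,0,0]
    - [0,0,-0.6,0,0]

```text
clock: 10.13
tool_pos: [527.8, 17.7, 109.2]
eef_rot: [0.091, 0.706, 0.086, -0.697]
ft_force: [8.3, -32.0, 39.0]
opening: 0.19
```

```bash
python3 -c "
from h import *
to([549.6,-101,180],-165.9)
"
```

```text
t 10.13 tcp [527.8  17.7 109.2] jaw yaw -165.67 tilt 0.81 -> d [-6.99 12.1   0.74] turn 0.004 F [  8.3 -32.   39. ] open 0.190
```

send_rows:
  moves:
    - [0,-0.3,0.1,0,0]
    - [0,-0.5,0.2,0,0]
    - [0,-0.5,0.2,0,0]

```text
clock: 10.38
tool_pos: [525.7, 18.4, 110.4]
eef_rot: [0.088, 0.705, 0.087, -0.699]
ft_force: [7.8, -14.2, 11.6]
opening: 0.186
```

```bash
python3 -c "
from h import *
to([549.6,-101,180],-165.9)
f2=arm.grab_frame('scene');f=arm.grab_frame('wrist');cv2.imwrite('pics/s5.png',np.hstack([cv2.resize(f2['img'][140:210,220:300],(440,384),interpolation=2),cv2.resize(f['img'][180:384,160:352],(360,384),interpolation=2)]))
"
```

```text
t 10.38 tcp [525.7  18.4 110.4] jaw yaw -165.77 tilt 0.49 -> d [-6.92 12.18  0.56] turn 0.002 F [  7.8 -14.2  11.6] open 0.186
```

View pics/s5.png

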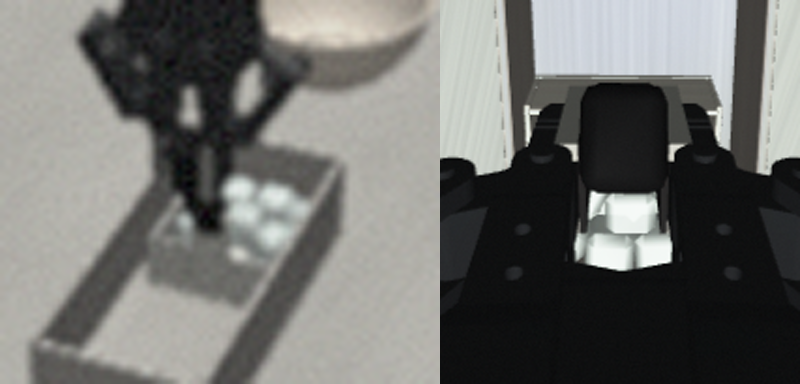

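Most cubes appear to be in the pan, and the scoop looks pitched about 3° lip-down in the grip. I press it down with a softer grip to flatten the pan, then re-grip.

send_rows:
  moves:
    - [0,0.2,0.1,0,0]
    - [0,0.5,0.1,0,0]
    - [0,0.8,0.1,0,0]
    - [0,0.8,0.1,0,0]
    - [0,0.8,0.1,0,0]
  force: 40

```text
clock: 10.9
tool_pos: [528.3, 16.2, 105.2]
eef_rot: [0.09, 0.706, 0.086, -0.697]
ft_force: [8.2, -25.5, 31.9]
opening: 0.193
```

send_rows:
  moves:
    - [0,0.2,0,0,0]
    - [0,0.4,0,0,0]
    - [0,0.4,0,0,0]

```text
clock: 11.15
tool_pos: [528.2, 15.1, 103.2]
eef_rot: [0.092, 0.706, 0.087, -0.697]
ft_force: [0.6, -28.4, 51.9]
opening: 0.201
```

send_rows:
  moves:
    - [0,0,0,0,0]
    - [0,0,0,0,0]
    - [0,0,0,0,0]
    - [0,-0.4,0.1,0,0]
    - [0,-0.8,0.3,0,0]
    - [0,-1.2,0.3,0,0]
    - [0,-1.6,0.3,0,0]
    - [0,-2,0.3,0,0]
    - [0,-2,0.3,0,0]
  force: 120

```text
clock: 11.9
tool_pos: [524.2, 16.4, 115.6]
eef_rot: [0.087, 0.703, 0.087, -0.7]
ft_force: [6.2, -1.3, -4.3]
opening: 0.193
```

```bash
python3 -c "
from h import *
to([549.6,-101,180],-165.9)
f2=arm.grab_frame('scene');f=arm.grab_frame('wrist');cv2.imwrite('pics/s6.png',np.hstack([cv2.resize(f2['img'][140:210,220:300],(440,384),interpolation=2),cv2.resize(f['img'][180:384,160:352],(360,384),interpolation=2)]))
"
```

```text
t 11.90 tcp [524.2  16.4 115.6] jaw yaw -165.87 tilt 0.21 -> d [-6.44 12.01  0.38] turn 0.001 F [ 6.2 -1.3 -4.3] open 0.193
```

View pics/s6.png

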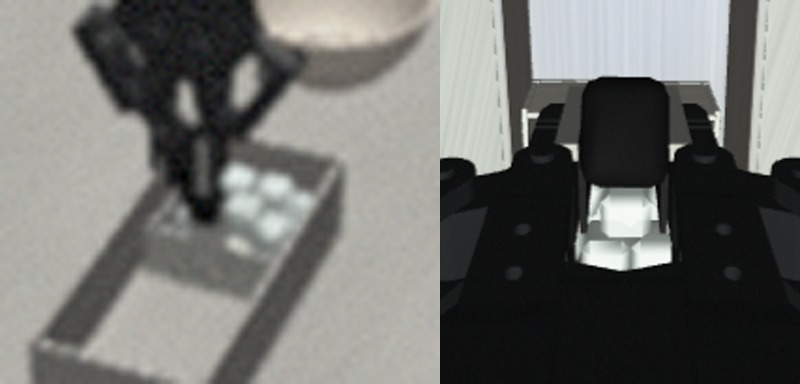

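The cubes sit packed in the pan, about 12 mm off the floor, though Fx shows the pan rubbing a side wall. I keep lifting gently with a small sideways relief.

send_rows:
  moves:
    - [0,-0.3,0.1,-0.1,0]
    - [0,-0.8,0.2,-0.3,0]
    - [0,-1.4,0.3,-0.3,0]
    - [0,-2,0.3,-0.3,0]
    - [0,-2.6,0.3,-0.3,0]
    - [0,-3.2,0.3,-0.3,0]
    - [0,-3.8,0.3,-0.3,0]
    - [0,-4.4,0.3,-0.3,0]
    - [0,-5,0.3,-0.3,0]
    - [0,-5.6,0.3,-0.3,0]
    - [0,-6.2,0.3,-0.3,0]
    - [0,-6.6,0.3,-0.3,0]

```text
clock: 13.0
tool_pos: [526.4, 13.9, 181.9]
eef_rot: [0.087, 0.702, 0.087, -0.701]
ft_force: [0.5, -0.4, -2.2]
opening: 0.191
```

send_rows:
  moves:
    - [0,-0.2,0,0,0]
    - [0,-0.5,0,0,0]
    - [0,-0.8,0,0,0]
    - [0,-0.8,0,0,0]
    - [0,-0.8,0,0,0]

```text
clock: 13.42
tool_pos: [526.1, 13.9, 188.8]
eef_rot: [0.087, 0.702, 0.087, -0.702]
ft_force: [0.5, 0.2, -2.2]
opening: 0.197
```

```bash
python3 -c "
from h import *
a=[pose()[0]['ft_force'] for _ in range(3)];print(a)
to([549.6,-101,180],-165.9)
f2=arm.grab_frame('scene');f=arm.grab_frame('wrist');np.save('s7.npy',f2,allow_pickle=True);cv2.imwrite('pics/s7.png',np.hstack([cv2.resize(f2['img'][110:210,220:320],(400,400),interpolation=2),cv2.resize(f['img'][180:384,160:352],(376,400),interpolation=2)]))
"
```

```text
[array([ 0.53086935,  0.18398344, -2.15317834]), array([ 0.53086935,  0.18398344, -2.15317834]), array([ 0.53086935,  0.18398344, -2.15317834])]
t 13.42 tcp [526.1  13.9 188.8] jaw yaw -165.85 tilt 0.00 -> d [ 0.88 11.71  0.53] turn 0.001 F [ 0.5  0.2 -2.2] open 0.197
```

View pics/s7.png

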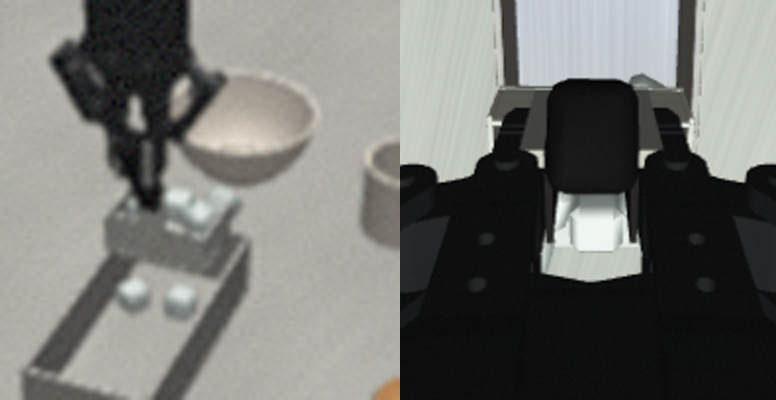

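Two cubes stay in the tub and about five are in the pan, which agrees with the roughly 0.8 N extra weight. That is 11 of my 12 pictures used. The tool can't tilt, so I will carry the pan smoothly over the bowl, then whip it backwards so the slippery ice stays behind and drops in.

send_rows:
  moves:
    - [0,0,0,0,0]
    - [0,0,-0.04,0,0]
    - [0,0,-0.12,0.01,0]
    - [0,0.01,-0.26,0.03,0]
    - [0,0.02,-0.48,0.05,0]
    - [0,0.04,-0.83,0.09,0]
    - [0,0.06,-1.27,0.14,0]
    - [0,0.09,-1.83,0.19,0]
    - [0,0.12,-2.43,0.26,0]
    - [0,0.16,-3.21,0.34,0]
    - [0,0.2,-4.02,0.43,0]
    - [0,0.25,-4.93,0.52,0]

```text
clock: 14.52
tool_pos: [508.7, 61.2, 186.3]
eef_rot: [0.087, 0.702, 0.087, -0.702]
ft_force: [-0.1, 0.3, -2.3]
opening: 0.191
```

send_rows:
  moves:
    - [0,0.05,-1.0,0.11,0]
    - [0,0.11,-2.08,0.22,0]
    - [0,0.16,-3.21,0.34,0]
    - [0,0.22,-4.39,0.47,0]
    - [0,0.29,-5.6,0.6,0]
    - [0,0.35,-6.82,0.73,0]
    - [0,0.41,-8.04,0.86,0]
    - [0,0.47,-9.25,0.98,0]
    - [0,0.53,-10.42,1.11,0]
    - [0,0.59,-11.55,1.23,0]
    - [0,0.65,-12.63,1.34,0]
    - [0,0.7,-13.63,1.45,0]

```text
clock: 15.52
tool_pos: [461.2, 190.1, 179.2]
eef_rot: [0.087, 0.702, 0.087, -0.702]
ft_force: [-0.3, -0.7, -1.9]
opening: 0.189
```

send_rows:
  moves:
    - [0,0.05,-0.91,0.09,0]
    - [0,0.09,-1.73,0.18,0]
    - [0,0.13,-2.51,0.26,0]
    - [0,0.16,-3.11,0.33,0]
    - [0,0.19,-3.67,0.38,0]
    - [0,0.21,-4.11,0.43,0]
    - [0,0.23,-4.46,0.47,0]
    - [0,0.24,-4.68,0.49,0]
    - [0,0.25,-4.82,0.51,0]
    - [0,0.25,-4.9,0.52,0]
    - [0,0.25,-4.93,0.53,0]
    - [0,0.25,-4.94,0.53,0]

```text
clock: 16.52
tool_pos: [444.5, 235.5, 176.8]
eef_rot: [-0.087, -0.702, -0.087, 0.702]
ft_force: [-0.6, 0.1, -2.0]
opening: 0.192
```

```bash
python3 -c "
from h import *
to([444.5,236,175],-165.9)
f=arm.grab_frame('scene');cv2.imwrite('pics/s8.png',f['img']);np.save('s8.npy',f,allow_pickle=True)
s,p,M=pose();o=p+[0,0,18.];X=-M[:,1];Y=M[:,2];Z=np.array([0,0,1])
from itertools import product
h=cv2.cvtColor(f['img'],cv2.COLOR_BGR2HSV)
for n,(u,v,w) in dict(lipL=(42,42,0),lipR=(42,-42,0),backR=(-42,-42,36)).items(): print(n,proj(f,o+(u+76)*X+v*Y+(w-117)*Z))
a=np.arange(0,6.28,.785);print('rim',proj(f,np.c_[428.5+70*np.cos(a),300+70*np.sin(a),65+0*a]).round())
q=proj(f,[[428.5,300,65]])[0].astype(int);print(h[q[1]-14:q[1]+15:4,q[0]-24:q[0]+28:4,2])
"
```

```text
t 16.52 tcp [444.5 235.5 176.8] jaw yaw -165.86 tilt 0.01 -> d [ 0.18 -0.05 -0.02] turn 0.001 F [-0.6  0.1 -2. ] open 0.192
lipL [[274.21138905 124.83737811]]
lipR [[295.30098836 129.45269361]]
backR [[288.23044672 132.11276276]]
rim [[296. 143.]
 [298. 136.]
 [290. 129.]
 [276. 127.]
 [264. 131.]
 [261. 138.]
 [269. 145.]
 [283. 147.]]
[[168 168 169 172 167  14  94 166 164 165 162 164 171]
 [170 166 170 170 126  28 104 217 166 192 162 169 168]
 [170 166 168 119 135 103 106 124 204 126 148 170 168]
 [171 170 188 106 100 106  98 105 115  92 150 170 169]
 [169 166 168 155 135 113 103 107  97 143 147 188 170]
 [167 167 156 175 185 199 196 193 164 169 147 168 169]
 [169 167 158 113 180 203 206 204 193 165 111 168 169]
 [167 162 168 130 103 110 108 107 106 102 173 170 170]]
```

send_rows:
  moves:
    - [0,0,-0.3,0,0]
    - [0,0,-0.8,0,0]
    - [0,0,-1.5,0,0]
    - [0,0,2.6,0,0]
    - [0,0,6.7,0,0]
    - [0,0,10.8,0,0]
    - [0,0,12,0,0]
    - [0,0,12,0,0]
    - [0,0,12,0,0]
    - [0,0,12,0,0]

```text
clock: 17.4
tool_pos: [474.0, 120.1, 176.9]
eef_rot: [0.087, 0.702, 0.087, -0.702]
ft_force: [-0.0, 0.4, -1.6]
opening: 0.193
```

send_rows:
  moves:
    - [0,0,0,0,0]
    - [0,0,0,0,0]
    - [0,0,0,0,0]

```text
clock: 17.65
tool_pos: [473.7, 120.1, 176.8]
eef_rot: [0.088, 0.702, 0.088, -0.702]
ft_force: [-1.3, 0.4, -2.2]
opening: 0.194
```

```bash
python3 -c "
from h import *
to([444.5,236,175],-165.9)
f2=arm.grab_frame('scene');f=arm.grab_frame('top');np.save('s9.npy',f2,allow_pickle=True);np.save('t9.npy',f,allow_pickle=True);cv2.imwrite('pics/s9.png',np.hstack([cv2.resize(f2['img'][110:210,220:320],(400,400),interpolation=2),cv2.resize(f['img'][190:290,85:185],(400,400),interpolation=2)]))
"
```

```text
t 17.65 tcp [473.7 120.1 176.8] jaw yaw -165.78 tilt 0.00 -> d [  0.18 -11.95  -0.02] turn 0.002 F [-1.3  0.4 -2.2] open 0.194
```

View pics/s9.png

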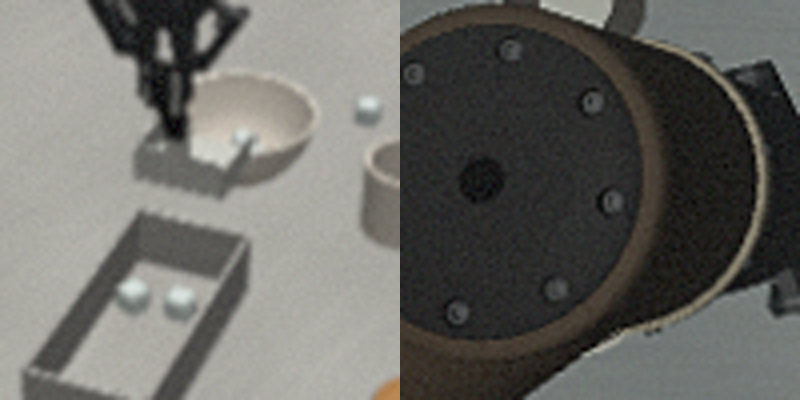

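The last picture shows two cubes in the tub, one or more in the bowl and one on the counter at full-image px (312,137). I move the scoop slowly back over the tub to free the top view, then count the cubes by mask.

send_rows:
  moves:
    - [0,0,0.03,0,0]
    - [0,-0.01,0.15,-0.02,0]
    - [0,-0.05,0.4,-0.08,0]
    - [0,-0.1,0.8,-0.17,0]
    - [0,-0.2,1.3,-0.3,0]
    - [0,-0.3,2.0,-0.45,0]
    - [0,-0.4,2.8,-0.6,0]
    - [0,-0.5,3.7,-0.8,0]
    - [0,-0.6,4.6,-1.0,0]
    - [0,-0.75,5.6,-1.2,0]
    - [0,-0.9,6.6,-1.4,0]

```text
clock: 18.67
tool_pos: [504.0, 57.6, 185.9]
eef_rot: [-0.087, -0.702, -0.087, 0.702]
ft_force: [-0.3, -0.5, -1.2]
opening: 0.192
```

send_rows:
  moves:
    - [0,-0.1,1.0,-0.2,0]
    - [0,-0.2,1.9,-0.4,0]
    - [0,-0.3,2.7,-0.6,0]
    - [0,-0.4,3.4,-0.75,0]
    - [0,-0.45,4.0,-0.85,0]
    - [0,-0.5,4.4,-0.92,0]
    - [0,-0.55,4.7,-0.98,0]
    - [0,-0.6,4.85,-1.0,0]
    - [0,-0.6,4.95,-1.0,0]
    - [0,-0.6,5.0,-1.0,0]

```text
clock: 19.5
tool_pos: [525.4, 12.7, 191.8]
eef_rot: [0.087, 0.702, 0.087, -0.702]
ft_force: [-0.6, -0.7, -1.5]
opening: 0.192
```

```bash
cat >> h.py <<'E'
TC=np.array([517.4-1,27+3.]);TX=np.array([-.2436,.9699]);TY=np.array([-.9699,-.2436])
def cubes(f,name=""):
    im=f["img"];hsv=cv2.cvtColor(im,cv2.COLOR_BGR2HSV)
    return im,hsv
E
python3 -c "
from h import *
np.set_printoptions(precision=1,suppress=True,linewidth=220)
to([444.5,236,175],-165.9)
f=arm.grab_frame('top');s=arm.grab_frame('scene');np.save('t10.npy',f,allow_pickle=True);np.save('s10.npy',s,allow_pickle=True)
w=np.load('s9.npy',allow_pickle=True).item()
print('counter cube',onz(w,[(312,137)],12))
for n,g in(('top',f),('scene',s)):
  q=proj(g,[[428.5,300,15]])[0].astype(int);print(n,q)
  r=15;print(g['img'][q[1]-24:q[1]+25:3,q[0]-27:q[0]+28:3].max(2))
g=w['img'].max(2);print('cube in s9');print(w['img'][130:146:2,304:322:2].max(2))
q=proj(f,onz(w,[(312,137)],12))[0].astype(int);print(q);print(f['img'][q[1]-10:q[1]+12:2,q[0]-10:q[0]+12:2].max(2))
"
```

```text
t 19.50 tcp [525.4  12.7 191.8] jaw yaw -165.84 tilt 0.00 -> d [  1.7 -23.6   2.4] turn 0.001 F [-0.6 -0.7 -1.5] open 0.192
counter cube [[483.2 446.2  12. ]]
top [132 252]
[[ 71  74  77  77  79  77  81  79  74  71  78  74  76  72  69  75  71  73  68]
 [ 76  78  80  78  74  76  74  70  75  74  78  72  67  73  72  73  69  67  64]
 [ 76  73  76  74  79  75  71  69  66  70  69  72  65  72  68  67  64  68  62]
 [ 72  71  74  74  73  72  69  70  75  69  72  69  67  66  66  64  61  61  69]
 [ 74  72  72  70  69  71  69  72  71  66  62  64  72  70  62  67  64  63  66]
 [ 74  71  67  73  71  70  67  63  65  67  67  70  67  67  59  62  64  60  59]
 [ 56  68  67  68  62  71  69  61  66  58  63  62  61  65  60  56  58  57  61]
 [  7  67  63  69  67  66  59  61  60  59  64  56  63  55  57  58  56  49  50]
 [ 34  54  64  64  65  61  63  63  63  63  57  55  56  55  58  53  50  52  51]
 [ 67  13  67  60  61  62  57  59  58  52  56  50  51  47  51  49  46  43  30]
 [ 48  38  15  60  62  55  54  55  52  55  51  52  49  39  48  41  55 123 133]
 [130  47  26  21  58  61  51  53  50  51  43  48  44  30 
[... 1928 characters left out ...]
80 168 170 170]
 [172 174 151 124 137 137 167 167 169]
 [172 171 151 121 121 142 173 173 174]
 [176 172 174 172 165 170 171 175 170]
 [169 175 175 174 170 180 185 179 170]]
[ 82 230]
[[ 68  66  71  67  54 130 128 128 134  49  47]
 [ 65  65  63  74  63 139 126 128 133  73  64]
 [ 64  72  68  71  64 116 131 132 133 105  64]
 [ 69  75  67  73  67  99 133 121 124 115  70]
 [ 71  67  69  65  66 103 117  62  38 137  56]
 [ 69  67  73  72  69  67 123  58  44 138  67]
 [ 67  71  70  68  75  63 135 112 135 138  93]
 [ 61  73  69  73  76  70 108 135 137 136 137]
 [ 65  70  70  72  72  75  90 136 136 132 137]
 [ 69  70  75  68  74  77  65 141 134 134 135]
 [ 72  74  75  75  75  75  75 106 137 131 134]]
```

```bash
python3 -c "
from h import *
s=np.load('s10.npy',allow_pickle=True).item();im=s['img'].astype(int)
im=cv2.GaussianBlur(s['img'],(3,3),0).astype(int)
def asc(x0,y0,x1,y1):
  for y in range(y0,y1):
    r=''
    for x in range(x0,x1):
      b,g,R=im[y,x];v=max(b,g,R);c=b-R
      r+= '#' if c>0 and v>195 else '+' if c>0 and v>150 else '-' if c>0 else 'o' if v>185 else '.' if v>120 else ' '
    print(y,r)
print('bowl x258-302');asc(258,122,302,162)
q=proj(s,[[525.4-76*.2436,12.7+76*.9699,100]])[0].astype(int);print('pan',q);asc(q[0]-32,q[1]-20,q[0]+28,q[1]+20)
print('counter');asc(302,128,324,146)
"
```

```text
bowl x258-302
122 --- ----  ..................................
123 --------- ..................................
124 --- -----  .................................
125 ---------  .................................
126 ---------   ................................
127 --------      .  ...........................
128   ----            ..........oo..............
129   ---  .     ---  ..........................
130  ---  ...   ----  ..........................
131  --  ....  ----  ...................oo......
132 --   ....  ---  .....................o......
133 --  .....  --   ............................
134 --- .....      .........................o...
135 --  ....      ..........................o...
136 --  ....  -  ...........................oo..
137 --  ...      ............................o..
138 ---         .............................o..
139 ----       ....oooooooooo................o..
140 ----- -   ...ooooooooooooooo................
141 -------  ...ooooooooooooooooo...............
142 ----    ...oooooooooooooooooooo.............
143 ----    ..oooooooooooo##oooooooo............
144 --- 
[... 3281 characters left out ...]
   ........
180 .............       .+##oo....................      ........
181 ............       -+#####o......oooo........       ........
182 ...........        -+#####......o##oooo......      .........
counter
128 ......................
129 ......................
130 ......................
131 ......................
132 ......................
133 ......................
134 ........ooooo.........
135 ........####o.........
136 .......++###+.........
137 .......++++++.........
138 .......-----..........
139 ........----..........
140 .........--...........
141 ......................
142 ......................
143 ......................
144 ......................
145 ......................
```

The masks show the pan is empty, at least one cube in the bowl and one on the counter. I move the arm clear to count from the top camera.

send_rows:
  moves:
    - [0,0,4,0,0]
    - [0,0,8,0,0]
    - [0,0,12,0,0]
    - [0,0,16,0,0]
    - [0,0,20,0,0]
    - [0,0,22,0,0]
    - [0,0,22,0,0]

```text
clock: 20.18
tool_pos: [579.7, -204.2, 191.1]
eef_rot: [-0.086, -0.702, -0.086, 0.702]
ft_force: [0.0, 0.5, -1.7]
opening: 0.192
```

```bash
cat >> h.py <<'E'
def asc(g,x0,y0,x1,y1,hi=195,lo=150):
  im=cv2.GaussianBlur(g['img'],(3,3),0).astype(int)
  for y in range(y0,y1):
    print(y,''.join('#' if b-r>=-2 and m>hi else '+' if b-r>=-2 and m>lo else 'o' if m>hi else '-' if b-r>=-2 else '.' for b,gg,r in im[y,x0:x1] for m in[max(b,gg,r)]))
E
python3 -c "
from h import *
np.set_printoptions(linewidth=250)
to([444.5,236,175],-165.9)
f=arm.grab_frame('top');np.save('t11.npy',f,allow_pickle=True)
i=f['img'].astype(int);print(i[252,98:156:2].tolist())
print('tub cube BGR',np.load('t10.npy',allow_pickle=True).item()['img'][215,214])
print('V bowl');print(f['img'][226:280:2,98:154:2].max(2))
"
```

```text
t 20.18 tcp [ 579.7 -204.2  191.1] jaw yaw -166.03 tilt 0.06 -> d [  1.59 -45.99   2.49] turn -0.002 F [ 0.   0.5 -1.7] open 0.192
[[150, 152, 145], [184, 192, 190], [92, 102, 103], [109, 117, 118], [115, 122, 124], [116, 123, 127], [125, 132, 135], [126, 134, 139], [135, 144, 148], [146, 154, 157], [149, 160, 163], [152, 162, 165], [182, 183, 172], [192, 195, 186], [191, 193, 185], [165, 168, 160], [81, 81, 77], [189, 190, 182], [192, 196, 186], [189, 192, 183], [187, 188, 181], [118, 120, 113], [137, 145, 140], [173, 182, 188], [167, 176, 180], [156, 166, 171], [141, 149, 154], [166, 172, 167], [151, 152, 145]]
tub cube BGR [47 51 50]
V bowl
[[154 152 153 152 155 159 155 156 155 154 154 159 171 181 181 192 180 169 157 152 153 152 153 158 155 154 155 150]
 [153 151 155 153 153 154 155 152 152 176 199 176 108 122 126 128 131 140 181 202 166 152 155 154 154 156 156 153]
 [154 153 153 154 153 153 151 175 194 136 125 132 138 135 137 143 141 144 141 139 147 199 153 152 153 154 156 151]
 [153 156 157 152 154 154 185 161 122 136 131 138 142 144 148 153 146 153 151 153 147 140 197 168 154 1
[... 1957 characters left out ...]
 152 149]
 [153 156 152 181 105 111 117 122 124 128 136 142 145 152 153 154 158 160 160 159 156 150 141 132 193 147 152 152]
 [154 156 156 152 209  75 112 117 118 124 127 132 133 141 142 148 150 150 147 148 143 138 128 195 149 148 154 151]
 [151 154 153 156 155 214  82 110 118 122 124 128 130 132 133 137 138 139 139 140 132  98 196 155 152 150 148 151]
 [152 134 132 127  90 138 196 129 109 117 122 123 127 129 127 130 131 133 126 121 140 185 151 157 152 152 152 151]
 [161 194 203 180  92 116 155 166 212 131 108 118 121 119 121 121 121 112 131 199 168 146 149 147 149 148 147 148]
 [174 193 194 191 104  78 157 153 147 169 198 211 188 171 199 199 205 185 158 146 148 149 148 148 148 150 148 148]]
```

Top view numbers: three cubes in the bowl, two in the tub and two on the counter, one at (483,446) and one close to the bowl near px (102,278). I locate both precisely. A cube pushed against the outside of the bowl can be scooped.

```bash
python3 -c "
from h import *
np.set_printoptions(precision=1,suppress=True,linewidth=220)
f=np.load('t11.npy',allow_pickle=True).item();i=f['img'].astype(int)
m=((i[:,:,0]-i[:,:,2]>2)&(i.max(2)>172)).astype(np.uint8)
n,l,st,c=cv2.connectedComponentsWithStats(m)
for k in range(1,n):
  if st[k,4]>=12: print(c[k],st[k].tolist(),onz(f,[c[k]],24)[0])
edge=[(100,253),(126,226)]
s=arm.grab_frame('scene');np.save('s11.npy',s,allow_pickle=True)
i=s['img'].astype(int);m=((i[:,:,0]-i[:,:,2]>-2)&(i.max(2)>190)).astype(np.uint8)
n,l,st,c=cv2.connectedComponentsWithStats(m);print('scene')
for k in range(1,n):
  if st[k,4]>=6: print(c[k],st[k].tolist(),onz(s,[c[k]],22)[0])
"
```

```text
[293.7 204.2] [276, 188, 37, 36, 950] [ 568.7 -141.5   24. ]
[272.  209.5] [271, 204, 3, 12, 12] [553.  -81.8  24. ]
[ 81.6 231.2] [79, 228, 7, 7, 39] [482.1 443.1  24. ]
[131.  246.2] [127, 242, 9, 9, 42] [444.7 301.8  24. ]
[125.  254.1] [122, 251, 7, 7, 43] [422.9 317.1  24. ]
[135.7 254.1] [132, 250, 9, 9, 47] [423.7 287.4  24. ]
[101.4 278.5] [98, 275, 8, 8, 43] [355.7 378.1  24. ]
scene
[311.9 135.1] [310, 134, 5, 3, 14] [483.  443.8  22. ]
[281.1 144.2] [279, 142, 5, 5, 17] [424.6 317.1  22. ]
[252.9 181.6] [250, 180, 7, 4, 21] [477.9  72.   22. ]
[264.5 183.3] [262, 181, 7, 5, 23] [514.4  88.   22. ]
```

send_rows:
  moves:
    - [0,-1,-39,-10.8,-1.25]
    - [0,-1,-39,-10.8,-1.25]
    - [0,-1,-39,-10.8,-1.25]
    - [0,-1,-39,-10.8,-1.25]
    - [0,-1,-39,-10.8,-1.25]
    - [0,-1,-39,-10.8,-1.25]
    - [0,-1,-39,-10.8,-1.25]
    - [0,-1,-39,-10.8,-1.25]
    - [0,-1,-39,-10.8,-1.25]
    - [0,-1,-39,-10.8,-1.25]
    - [0,-1,-39,-10.8,-1.25]

```text
clock: 21.2
tool_pos: [587.8, 210.4, 201.9]
eef_rot: [0.485, 0.515, 0.485, -0.514]
ft_force: [0.4, -0.4, -1.5]
opening: 0.193
```

```bash
python3 -c "
from h import *
to([533.8,582.2,200],-20.4)"
```

```text
t 21.20 tcp [587.8 210.4 201.9] jaw yaw -93.45 tilt 0.09 -> d [  0.23  -7.63 -36.78] turn -1.275 F [ 0.4 -0.4 -1.5] open 0.193
```

send_rows:
  moves:
    - [0,0,-7.6,-36.8,-1.275]
    - [0,0,-7.6,-36.8,-1.275]
    - [0,0,-7.6,-36.8,-1.275]
    - [0,0,-7.6,-36.8,-1.275]
    - [0,0,-7.6,-36.8,-1.275]
    - [0,0,-7.6,-36.8,-1.275]
    - [0,0,-7.6,-36.8,-1.275]
    - [0,0,-7.6,-36.8,-1.275]
    - [0,0,-7.6,-36.8,-1.275]
    - [0,0,-7.6,-36.8,-1.275]
    - [0,0,-7.6,-36.8,-1.275]
    - [0,0,-7.6,-36.8,-1.275]

```text
clock: 22.2
tool_pos: [538.3, 577.3, 201.3]
eef_rot: [0.695, 0.129, 0.695, -0.13]
ft_force: [-0.0, -0.5, -1.4]
opening: 0.188
```

```bash
python3 -c "
from h import *
to([533.8,582.2,100],-20.4)
s=arm.grab_frame('scene');
i=s['img'].astype(int);m=((i[:,:,0]-i[:,:,2]>-2)&(i.max(2)>190)).astype(np.uint8)
n,l,st,c=cv2.connectedComponentsWithStats(m);print('scene')
for k in range(1,n):
  if st[k,4]>=6: print(c[k],st[k].tolist(),onz(s,[c[k]],22)[0])
s_,p,M=pose();print(proj(s,[p+118*-M[:,1]-[0,0,99],p+118*-M[:,1]+42*M[:,2]-[0,0,99],p+118*-M[:,1]-42*M[:,2]-[0,0,99]]))
f=arm.grab_frame('top');np.save('t12.npy',f,allow_pickle=True);np.save('s12.npy',s,allow_pickle=True)
"
```

```text
t 22.20 tcp [538.3 577.3 201.3] jaw yaw -21.15 tilt 0.06 -> d [10.13  0.31 -0.6 ] turn -0.013 F [-0.  -0.5 -1.4] open 0.188
scene
[311.5 135.2] [310, 134, 4, 3, 10] [482.39017145 442.10715331  22.        ]
[281.         143.91666667] [279, 143, 5, 4, 12] [422.97302929 318.61710703  22.        ]
[252.93333333 181.4       ] [251, 180, 5, 4, 15] [477.37226739  72.82247611  22.        ]
[264.6875 183.0625] [262, 182, 6, 4, 16] [514.06163615  89.42751331  22.        ]
[[319.62098554 115.58252931]
 [326.59991209 120.38932209]
 [312.86688108 110.9420041 ]]
```

send_rows:
  moves:
    - [0,3,0,0,0]
    - [0,6,0,0,0]
    - [0,8,0,0,0]
    - [0,9.5,0,0,0]
    - [0,10,0,0,0]
    - [0,10.1,0,0,0]
    - [0,10.2,0,0,0]
    - [0,10.2,0,0,0]

```text
clock: 22.97
tool_pos: [540.5, 576.6, 101.3]
eef_rot: [0.695, 0.131, 0.695, -0.13]
ft_force: [0.6, -0.6, -0.8]
opening: 0.195
```

```bash
python3 -c "
from h import *
to([533.8,582.2,100],-20.4)"
```

```text
t 22.97 tcp [540.5 576.6 101.3] jaw yaw -21.24 tilt 0.11 -> d [ 0.13  0.28 -0.82] turn -0.015 F [ 0.6 -0.6 -0.8] open 0.195
```

send_rows:
  moves:
    - [0,0.05,0,0,0]
    - [0,0.1,0,0,0]
    - [0,0.15,0,0,0]
    - [0,0.15,0,0,0]

```text
clock: 23.3
tool_pos: [540.4, 577.3, 99.8]
eef_rot: [0.696, 0.131, 0.695, -0.129]
ft_force: [0.5, 1.5, 4.4]
opening: 0.193
```

send_rows:
  moves:
    - [0,0.05,0,0,0]
    - [0,0.1,0,0,0]
    - [0,0.1,0,0,0]

```text
clock: 23.55
tool_pos: [540.6, 577.5, 99.6]
eef_rot: [0.696, 0.131, 0.694, -0.129]
ft_force: [-0.2, 1.6, 7.8]
opening: 0.193
```

send_rows:
  moves:
    - [0,0,-0.2,0,0]
    - [0,0,-0.6,0,0]
    - [0,0,-1.1,0,0]
    - [0,0,-1.7,0,0]
    - [0,0,-2.4,0,0]
    - [0,0,-3.2,0,0]
    - [0,0,-4.0,0,0]
    - [0,0,-4.8,0,0]
    - [0,0,-5.6,0,0]
    - [0,0,-6.4,0,0]
    - [0,0,-7.2,0,0]
    - [0,0,-8,0,0]

```text
clock: 24.55
tool_pos: [512.9, 504.4, 100.3]
eef_rot: [0.697, 0.132, 0.694, -0.127]
ft_force: [2.7, 4.4, 8.6]
opening: 0.19
```

```bash
cat >> h.py <<'E'
def blobs(name,thr,z,ar=6,sv=None):
    s=arm.grab_frame(name);i=s['img'].astype(int);m=((i[:,:,0]-i[:,:,2]>-2)&(i.max(2)>thr)).astype(np.uint8)
    n,l,st,c=cv2.connectedComponentsWithStats(m)
    for k in range(1,n):
        if 300>st[k,4]>=ar: print(name,c[k].round(1),st[k].tolist(),onz(s,[c[k]],z)[0].round())
    if sv: np.save(sv,s,allow_pickle=True)
    return s
def lip():
    s,p,M=pose();a=p-118*M[:,1];print('lip',a[:2].round(1));return a-[0,0,99]
E
python3 -c "
from h import *
to([533.8,582.2,100],-20.4);lip()
s=blobs('scene',190,22,4,'s13.npy');asc(s,288,122,326,148,190)"
```

```text
t 24.55 tcp [512.9 504.4 100.3] jaw yaw -21.11 tilt 0.44 -> d [ 0.09  8.01 -0.85] turn -0.012 F [2.7 4.4 8.6] open 0.190
lip [470.4 394.3]
scene [300.7 139.7] [300, 139, 3, 3, 6] [466. 389.  22.]
scene [281.2 144.3] [279, 143, 5, 5, 14] [425. 317.  22.]
scene [252.9 181.4] [251, 180, 5, 4, 15] [477.  73.  22.]
scene [264.6 183.2] [262, 182, 6, 4, 17] [514.  88.  22.]
122 .................................-----
123 ................................------
124 ................................-----.
125 .................................----.
126 ..................................--..
127 ......................................
128 ......................................
129 ......................................
130 ......................................
131 ......................................
132 ......................................
133 ......................................
134 ......................................
135 ........................oo............
136 .....................ooooooo..........
137 .................oooooooooooo.........
138 ...........oo+.ooooooooooooooo..--....
139 ...........o###oooooooooooooo...--....
140 ...........o##+.oooooooooo.......-....
141 ............+++.ooooooooo.....-.......
142 ...........-+++..oooooooo.............
143 ...........----..ooooooo..............
144 o.........-----..ooooooo..............
145 oo.........---....oooooo..............
146 ....................ooooo.............
147 .....................oooo.............
```

send_rows:
  moves:
    - [0,0,-0.8,0,0]
    - [0,0,-1.6,0,0]
    - [0,0,-2.3,0,0]
    - [0,0,-2.9,0,0]
    - [0,0,-3.5,0,0]
    - [0,0,-4.0,0,0]
    - [0,0,-4.5,0,0]
    - [0,0,-4.9,0,0]
    - [0,0,-5.2,0,0]
    - [0,0,-5.5,0,0]
    - [0,0,-5.5,0,0]

```text
clock: 25.52
tool_pos: [493.1, 453.0, 100.3]
eef_rot: [0.696, 0.132, 0.694, -0.127]
ft_force: [3.0, 5.0, 8.5]
opening: 0.19
```

```bash
python3 -c "
from h import *
to([533.8,582.2,100],-20.4);a=lip();print(np.linalg.norm(a[:2]-[428.5,300]))
s=blobs('scene',190,22,4,'s14.npy');print(proj(s,a));asc(s,256,120,316,160,190)
w=arm.grab_frame('wrist');np.save('w14.npy',w,allow_pickle=True)"
```

```text
t 25.52 tcp [493.1 453.  100.3] jaw yaw -21.11 tilt 0.42 -> d [ 0.12 13.52 -0.85] turn -0.012 F [3.  5.  8.5] open 0.190
lip [450.6 343. ]
48.287638450797104
scene [281.2 144.1] [279, 142, 6, 5, 13] [424. 318.  22.]
scene [252.9 181.4] [251, 180, 5, 4, 15] [477.  73.  22.]
scene [264.8 183.1] [262, 182, 6, 4, 17] [515.  89.  22.]
[[290.36855215 148.29986612]]
120 ........................................................----
121 ........................................................----
122 .......................................................-----
123 .......................................................-----
124 ......................................................------
125 ......................................................-----.
126 ......................................................-----.
127 .....................................................-----..
128 .....................................................-----..
129 .....................................................----...
130 ......................................................--....
131 ...................
[... 1161 characters left out ...]
..............................ooooo...............
150 ........................................ooooo...............
151 .........................................ooo................
152 ............................................................
153 ............................................................
154 ............................................................
155 ............................................................
156 ............................................................
157 ............................................................
158 ............................................................
159 ............................................................
```

send_rows:
  moves:
    - [0,-0.05,0.02,0,0]
    - [0,-0.1,0.1,0,0]
    - [0,-0.15,0.3,0,0]
    - [0,-0.2,0.65,0,0]
    - [0,-0.2,1.1,0,0]
    - [0,-0.2,1.6,0,0]
    - [0,-0.2,2.1,0,0]
    - [0,-0.2,2.55,0,0]
    - [0,-0.2,2.9,0,0]
    - [0,-0.2,3.1,0,0]
    - [0,-0.2,3.18,0,0]
    - [0,-0.2,3.2,0,0]

```text
clock: 26.62
tool_pos: [501.6, 477.7, 98.9]
eef_rot: [0.694, 0.128, 0.696, -0.132]
ft_force: [-1.7, -6.6, 10.1]
opening: 0.195
```

```bash
python3 -c "
from h import *
np.set_printoptions(linewidth=220)
to([533.8,582.2,100],-20.4);a=lip();print(np.linalg.norm(a[:2]-[428.5,300]))
s=blobs('scene',190,22,4,'s14.npy');print(proj(s,a));asc(s,276,124,316,156,190)
w=arm.grab_frame('wrist');np.save('w14.npy',w,allow_pickle=True);print(w['img'][270:340:4,210:302:4].max(2))"
```

```text
t 26.62 tcp [501.6 477.7  98.9] jaw yaw -21.20 tilt 0.39 -> d [-0.19 10.9  -0.78] turn -0.014 F [-1.7 -6.6 10.1] open 0.195
lip [459.  367.7]
74.2353493576483
scene [300. 135.] [299, 134, 3, 3, 5] [446. 416.  22.]
scene [281.2 144.2] [279, 143, 6, 4, 12] [425. 317.  22.]
scene [252.9 181.4] [251, 180, 5, 4, 15] [477.  73.  22.]
scene [264.7 183.4] [262, 182, 6, 4, 18] [515.  88.  22.]
[[295.75101036 146.13558879]]
124 .......................................-
125 ......................................--
126 ......................................--
127 .......................................-
128 ........................................
129 ........................................
130 ........................................
131 ........................................
132 ........................................
133 .......................-----............
134 .......................++++-..........-.
135 .......................##++--...........
136 ......................oo#+++-..........-
137 ........................+++-............
138 ........................++--..ooo.......
139 ...
[... 1768 characters left out ...]
8 227 227 226 218  20  13  15  14]
 [ 16  16  15  16  18  16 195 199 193 192 195 195 199 192 193 196 193 198 178  12  14  15  18]
 [ 15  16  15  16  22  15 189 194 198 198 194 195 194 194 196 193 193 194 170  17  14  14  15]
 [ 15  16  14  15  14  14  17  15  15  26 146 185 189 187  90  17  17  17  16  17  14  17  15]
 [ 15  14  15  16  15  15  16  15  15  16  15  14  15  14  15  14  15  15  16  15  13  14  18]
 [ 16  16  16  15  13  15  14  14  12  15  14  15  14  14  13  15  13  12  14  14  12  16  16]
 [ 16  16  16  16  15  17  14  15  16  15  15  16  17  16  16  16  17  16  17  16  14  16  15]
 [ 15  15  16  17  13  15  15  14  16  16  14  15  16  15  15  15  15  15  15  16  15  18  15]]
```

The cube is in the pan, about 40 mm behind the lip and on the right side. I lift with a small retreat to stay clear of the bowl rim.

send_rows:
  moves:
    - [0,-0.1,0.02,0,0]
    - [0,-0.3,0.1,0,0]
    - [0,-0.6,0.25,0,0]
    - [0,-1.1,0.45,0,0]
    - [0,-1.8,0.65,0,0]
    - [0,-2.6,0.8,0,0]
    - [0,-3.5,0.9,0,0]
    - [0,-4.4,0.95,0,0]
    - [0,-5.4,1,0,0]
    - [0,-6.4,1,0,0]
    - [0,-7.2,1,0,0]
    - [0,-8.0,1,0,0]

```text
clock: 27.72
tool_pos: [506.4, 489.8, 180.6]
eef_rot: [0.695, 0.13, 0.695, -0.13]
ft_force: [-0.1, 0.4, -2.2]
opening: 0.193
```

```bash
python3 -c "
from h import *
to([533.8,582.2,100],-20.4);a=lip();print(np.linalg.norm(a[:2]-[428.5,300]))
s=blobs('scene',190,22,4,'s15.npy');print(proj(s,a));asc(s,270,100,320,150,190)
"
```

```text
t 27.72 tcp [506.4 489.8 180.6] jaw yaw -21.18 tilt 0.04 -> d [ 8.07  9.6  -0.78] turn -0.014 F [-0.1  0.4 -2.2] open 0.193
lip [463.8 379.8]
87.25282276755217
scene [281.  144.2] [278, 143, 7, 4, 13] [424. 317.  22.]
scene [252.9 181.4] [251, 180, 5, 4, 15] [477.  73.  22.]
scene [264.7 183.2] [262, 182, 6, 4, 16] [514.  89.  22.]
[[299.86887611 127.06549118]]
100 ..................................................
101 ..................................................
102 ..................................................
103 ..................................................
104 .................................................-
105 .................................................-
106 .................................................-
107 .................................................-
108 .................................................-
109 ..................................................
110 ..................................................
111 ..................................................
112 ..................................................
113 .................
[... 1313 characters left out ...]
........................................
138 ..................................................
139 ..................................................
140 ..................................................
141 .....oooooooo.....................................
142 ..oooooooooooo....................................
143 ooooooo.o####...o.................................
144 ooooooo.+####..oooo...............................
145 ooooooo+++++++.oooo...............................
146 ...oooo++++++#ooooo...............................
147 ..................................................
148 ..................................................
149 ..................................................
```

```bash
python3 -c "
from h import *
s=np.load('s15.npy',allow_pickle=True).item();_,p,M=pose()
W=onz(s,[(304.7,117.3)],98)[0];d=W-p;print(W,'cube ahead of tcp',-d@M[:,1],'left',d@M[:,2])
dr=-M[:2,1];T=np.array([428.5,300])+15*dr
e=T-W[:2];print('shift cm: y',e@M[:2,1]/10,'z',e@M[:2,2]/10)
"
```

```text
[453.7365881  427.85504399  98.        ] cube ahead of tcp 77.68620449625011 left -27.13980220360061
shift cm: y -14.334235119258462 z 2.262538927097757
```

send_rows:
  moves:
    - [0,0,-0.01,0,0]
    - [0,0,-0.09,0.01,0]
    - [0,0,-0.29,0.03,0]
    - [0,0,-0.62,0.07,0]
    - [0,0,-1.16,0.13,0]
    - [0,0,-1.84,0.21,0]
    - [0,0,-2.69,0.3,0]
    - [0,0,-3.67,0.41,0]
    - [0,0,-4.77,0.53,0]
    - [0,0,-5.94,0.66,0]
    - [0,0,-7.15,0.8,0]

```text
clock: 28.68
tool_pos: [487.6, 418.9, 179.5]
eef_rot: [0.695, 0.13, 0.695, -0.13]
ft_force: [-0.1, -0.0, -0.9]
opening: 0.191
```

send_rows:
  moves:
    - [0,0,-1.21,0.13,0]
    - [0,0,-2.38,0.27,0]
    - [0,0,-3.48,0.39,0]
    - [0,0,-4.46,0.5,0]
    - [0,0,-5.31,0.59,0]
    - [0,0,-5.99,0.67,0]
    - [0,0,-6.53,0.73,0]
    - [0,0,-6.86,0.77,0]
    - [0,0,-7.06,0.79,0]
    - [0,0,-7.14,0.8,0]
    - [0,0,-7.15,0.8,0]
    - [0,0,-7.15,0.8,0]

```text
clock: 29.68
tool_pos: [469.6, 350.9, 179.2]
eef_rot: [0.695, 0.13, 0.695, -0.13]
ft_force: [0.1, 0.5, -1.4]
opening: 0.194
```

```bash
python3 -c "
from h import *
to([533.8,582.2,100],-20.4);a=lip()
s=blobs('scene',190,22,4,'s16.npy');print(proj(s,a));asc(s,258,100,310,140,190)
"
```

```text
t 29.68 tcp [469.6 350.9 179.2] jaw yaw -21.17 tilt 0.01 -> d [ 7.92 23.88 -2.37] turn -0.013 F [ 0.1  0.5 -1.4] open 0.194
lip [427.  240.9]
scene [252.9 181.4] [251, 180, 5, 4, 15] [477.  73.  22.]
scene [264.7 183.2] [262, 182, 6, 4, 16] [514.  89.  22.]
[[270.25663053 140.1256662 ]]
100 .....................................-----------....
101 ......................................---------.....
102 ......................................--------......
103 .....................................---------......
104 .....................................---------......
105 ......................................--------......
106 ......................................--------......
107 .....................................---------......
108 ....................................---------.......
109 ....................................-------.........
110 ...................................------...........
111 ...................................------...........
112 ...................................-----............
113 ..................................------............
114 ..........
[... 767 characters left out ...]
................
128 ..............--++++--..............................
129 ..............-++++++--.............................
130 .............--+++++---..o..........................
131 .............--++++---+.ooo.........................
132 ..............--++----.oooooo.......................
133 ................+----..ooooooo......................
134 ............ooo..+---..oooooo....--.................
135 ..........oooooo......ooo...........................
136 ..........oooooooo..oooo............................
137 ............ooooooooooo.............................
138 .............oooooooooo.............................
139 ..............ooooooooo.............................
```

send_rows:
  moves:
    - [0,0,4.1,0,0]
    - [0,0,8.2,0,0]
    - [0,0,12.3,0,0]
    - [0,0,14,0,0]
    - [0,0,14,0,0]
    - [0,0,14,0,0]
    - [0,0,14,0,0]

```text
clock: 30.32
tool_pos: [519.8, 480.9, 178.6]
eef_rot: [0.695, 0.129, 0.695, -0.13]
ft_force: [-0.8, -0.4, -0.9]
opening: 0.192
```

```bash
python3 -c "
from h import *
to([533.8,582.2,100],-20.4);a=lip()
s=blobs('scene',190,22,4,'s17.npy');print(proj(s,a));asc(s,256,110,316,160,190)
blobs('top',172,24,12,'t17.npy')
"
```

```text
t 30.32 tcp [519.8 480.9 178.6] jaw yaw -21.17 tilt 0.07 -> d [ 7.85  9.96 -2.35] turn -0.013 F [-0.8 -0.4 -0.9] open 0.192
lip [477.2 370.8]
scene [279.5 143.5] [278, 143, 4, 2, 8] [417. 318.  22.]
scene [286.3 143.2] [285, 142, 3, 3, 6] [436. 335.  22.]
scene [252.9 181.4] [251, 180, 5, 4, 15] [477.  73.  22.]
scene [264.4 183.2] [262, 182, 6, 4, 14] [514.  88.  22.]
[[301.60686636 129.60974188]]
110 ............................................................
111 ............................................................
112 ............................................................
113 ............................................................
114 ............................................................
115 ...........................................................-
116 ............................................................
117 ............................................................
118 ............................................................
119 ............................................................
120 ............................................
[... 1851 characters left out ...]
..................................................
150 ............................................................
151 ............................................................
152 ............................................................
153 ............................................................
154 ............................................................
155 ............................................................
156 ............................................................
157 ............................................................
158 ............................................................
159 ............................................................
```

Four cubes are now in the bowl and the pan is empty. Next is the second counter cube at (356,378), again with the bowl as the backstop.

send_rows:
  moves:
    - [0,0,-8.4,-24.6,-1.067]
    - [0,0,-8.4,-24.6,-1.067]
    - [0,0,-8.4,-24.6,-1.067]
    - [0,0,-8.4,-24.6,-1.067]
    - [0,0,-8.4,-24.6,-1.067]
    - [0,0,-8.4,-24.6,-1.067]
    - [0,0,-8.4,-24.6,-1.067]
    - [0,0,-8.4,-24.6,-1.067]
    - [0,0,-8.4,-24.6,-1.067]
    - [0,0,-8.4,-24.6,-1.067]
    - [0,0,-8.4,-24.6,-1.067]

```text
clock: 31.33
tool_pos: [260.5, 491.3, 180.0]
eef_rot: [0.665, -0.24, 0.665, 0.241]
ft_force: [0.4, -0.3, -1.9]
opening: 0.192
```

```bash
python3 -c "
from h import *
to([260.5,491.4,101],40);a=lip();_,p,M=pose()
for n,q in(('B',[355.7,378]),('bowl',[428.5,300])):
  d=np.array(q)-p[:2];print(n,'ahead of lip',-d@M[:2,1]-118,'left',d@M[:2,2])
blobs('top',172,24,12,'t18.npy');blobs('scene',190,22,4,'s18.npy');print(pose()[0]['q'])
"
```

```text
t 31.33 tcp [260.5 491.3 180. ] jaw yaw 39.80 tilt 0.06 -> d [ 7.9 -0.   0. ] turn -0.003 F [ 0.4 -0.3 -1.9] open 0.192
lip [336.  400.7]
B ahead of lip 30.01184353648975 left 0.62066483057977
bowl ahead of lip 136.53841054374664 left 6.614366791726496
scene [279.5 143.5] [278, 143, 4, 2, 8] [417. 318.  22.]
scene [286.1 143. ] [285, 142, 3, 3, 7] [435. 336.  22.]
scene [252.9 181.4] [251, 180, 5, 4, 15] [477.  73.  22.]
scene [264.8 183.2] [262, 182, 6, 4, 18] [515.  89.  22.]
[ 1.43503731e+00  2.04677467e-01 -3.26688323e-01 -3.11135742e-05
 -1.03891025e+00  2.40095718e+00]
```

send_rows:
  moves:
    - [0,2,0,0,0]
    - [0,4,0,0,0]
    - [0,6,0,0,0]
    - [0,7.2,0,0,0]
    - [0,7.7,0,0,0]
    - [0,7.9,0,0,0]
    - [0,8,0,0,0]
    - [0,8,0,0,0]

```text
clock: 32.1
tool_pos: [260.7, 492.0, 100.0]
eef_rot: [0.665, -0.241, 0.664, 0.242]
ft_force: [-0.1, -1.3, -0.8]
opening: 0.192
```

send_rows:
  moves:
    - [0,0.05,0,0,0]
    - [0,0.1,0,0,0]
    - [0,0.15,0,0,0]
    - [0,0.15,0,0,0]

```text
clock: 32.43
tool_pos: [260.6, 492.7, 99.5]
eef_rot: [0.665, -0.241, 0.664, 0.242]
ft_force: [-3.2, -0.7, 8.4]
opening: 0.19
```

send_rows:
  moves:
    - [0,0,-0.2,0,0]
    - [0,0,-0.5,0,0]
    - [0,0,-0.9,0,0]
    - [0,0,-1.4,0,0]
    - [0,0,-2.0,0,0]
    - [0,0,-2.7,0,0]
    - [0,0,-3.5,0,0]
    - [0,0,-4.3,0,0]
    - [0,0,-5.1,0,0]
    - [0,0,-5.8,0,0]
    - [0,0,-6.5,0,0]
    - [0,0,-7.1,0,0]

```text
clock: 33.43
tool_pos: [307.0, 440.7, 100.2]
eef_rot: [0.666, -0.24, 0.663, 0.244]
ft_force: [-4.0, 5.7, 10.4]
opening: 0.189
```

send_rows:
  moves:
    - [0,0,-0.6,0,0]
    - [0,0,-1.1,0,0]
    - [0,0,-1.5,0,0]
    - [0,0,-1.75,0,0]
    - [0,0,-1.75,0,0]

```text
clock: 33.85
tool_pos: [318.4, 427.1, 100.2]
eef_rot: [0.666, -0.24, 0.663, 0.244]
ft_force: [-1.3, 3.7, 6.0]
opening: 0.19
```

```bash
python3 -c "
from h import *
to([260.5,491.4,101],40);a=lip();print(np.linalg.norm(a[:2]-[428.5,300]))
s=blobs('scene',190,22,4,'s19.npy');asc(s,256,110,316,160,190)
w=arm.grab_frame('wrist');np.save('w19.npy',w,allow_pickle=True)
np.set_printoptions(linewidth=220);print(w['img'][270:340:4,210:302:4].max(2))
"
```

```text
t 33.85 tcp [318.4 427.1 100.2] jaw yaw 40.02 tilt 0.42 -> d [-0.06  8.65 -0.3 ] turn 0.000 F [-1.3  3.7  6. ] open 0.190
lip [394.3 336.7]
50.195098854927686
scene [279.5 143.5] [278, 143, 4, 2, 8] [417. 318.  22.]
scene [286.2 143.2] [285, 142, 3, 3, 6] [436. 335.  22.]
scene [252.9 181.4] [251, 180, 5, 4, 15] [477.  73.  22.]
scene [264.7 183.2] [262, 182, 6, 4, 16] [514.  89.  22.]
110 ...................---......................................
111 ...................---......................................
112 ...................---......................................
113 ..................----......................................
114 ..................----......................................
115 ...................---......................................
116 ...................--.......................................
117 ..................----......................................
118 ...................---......................................
119 ...................---......................................
120 ....................-....................................
[... 3549 characters left out ...]
1 217 200 198 187  18  15  15  16]
 [ 16  16  13  15  14  18 192 195 197 196 226 239 240 240 241 209 197 197 181  13  14  18  18]
 [ 17  16  16  14  22  17 189 194 198 199 190 175 179 197 216 199 196 198 174  13  13  17  17]
 [ 16  16  15  17  14  16  16  15  16  25 150 185 188 186  93  16  15  19  17  18  13  17  15]
 [ 16  17  16  15  15  17  16  16  15  15  18  15  15  16  15  16  16  17  16  16  11  15  16]
 [ 16  16  17  16  12  14  13  15  14  14  17  13  15  14  12  13  14  14  13  14  11  15  16]
 [ 16  16  16  17  15  16  16  17  17  17  15  16  17  16  15  16  15  15  16  17  13  16  16]
 [ 15  16  15  15  16  15  17  17  17  17  17  16  18  14  15  16  16  16  16  17  14  15  15]]
```

```bash
python3 -c "
from h import *
w=np.load('w19.npy',allow_pickle=True).item();_,p,M=pose()
for px,z in(((262,308),27),((262,297),26)):
  W=onz(w,[px],z)[0];d=W-p;print(W.round(1),'ahead of tcp',-d@M[:,1],'left',d@M[:,2])
"
```

```text
[383.7 355.9  27. ] ahead of tcp 96.77853111733927 left 3.7904885572223854
[377.1 363.8  26. ] ahead of tcp 86.55023284018444 left 3.7664922061317805
```

send_rows:
  moves:
    - [0,0,-0.2,0,0]
    - [0,0,-0.4,0,0]
    - [0,0,-0.6,0,0]
    - [0,0,-0.6,0,0]

```text
clock: 34.28
tool_pos: [322.1, 422.7, 100.2]
eef_rot: [0.666, -0.24, 0.663, 0.244]
ft_force: [-1.1, 4.7, 6.4]
opening: 0.19
```

send_rows:
  moves:
    - [0,-0.05,0.02,0,0]
    - [0,-0.1,0.1,0,0]
    - [0,-0.2,0.3,0,0]
    - [0,-0.25,0.65,0,0]
    - [0,-0.3,1.1,0,0]
    - [0,-0.3,1.65,0,0]
    - [0,-0.3,2.25,0,0]
    - [0,-0.3,2.85,0,0]
    - [0,-0.3,3.35,0,0]
    - [0,-0.3,3.75,0,0]
    - [0,-0.3,3.95,0,0]
    - [0,-0.3,4.0,0,0]

```text
clock: 35.28
tool_pos: [295.1, 450.3, 100.7]
eef_rot: [0.664, -0.242, 0.665, 0.242]
ft_force: [0.3, 0.1, -1.6]
opening: 0.195
```

```bash
cat >> h.py <<'E'
def win():
    w=arm.grab_frame('wrist');_,p,M=pose();i=w['img'].max(2).astype(int)
    m=(i>236).astype(np.uint8);m[:250]=0;m[340:]=0;m[:,:215]=0;m[:,300:]=0
    n,l,st,c=cv2.connectedComponentsWithStats(m)
    for k in range(1,n):
        if st[k,4]>20:
            W=onz(w,[c[k]],p[2]-99+26.5)[0];d=W-p;print('top face px',c[k].round(),st[k].tolist(),'ahead %.0f left %.0f'%(-d@M[:,1],d@M[:,2]),W.round())
    np.set_printoptions(linewidth=220);print(i[278:328:4,230:290:4])
E
python3 -c "
from h import *
to([260.5,491.4,101],40);a=lip();print(np.linalg.norm(a[:2]-[428.5,300]))
win();blobs('scene',190,22,4)
"
```

```text
t 35.28 tcp [295.1 450.3 100.7] jaw yaw 39.99 tilt 0.01 -> d [-0.03  5.37 -0.01] turn -0.000 F [ 0.3  0.1 -1.6] open 0.195
lip [370.9 359.9]
83.0674476037466
top face px [260. 308.] [251, 301, 19, 16, 275] ahead 96 left 2 [359. 378.  28.]
[[ 13  36  10 225 144 145 145 144 143 142 143 164  38  11  16]
 [ 15  32  10 230 231 231 230 230 229 229 229 210  37  13  13]
 [ 18  31  16 228 229 146 104 103 107 110 177 219  37  12  11]
 [ 21  28  19 233 230  96 131 130 130 131 111 233  38  12  14]
 [ 24  28  58 228 219 126 159 158 156 156 119 210  35  13  14]
 [ 24  68 113 229 224 193 218 214 213 211 227 198  37  12  15]
 [ 24 137 137 229 223 231 243 244 243 243 234 196  37  84  15]
 [ 25 230 231 231 219 222 242 242 242 242 225 228 229 166  18]
 [ 22 189 191 195 168 224 239 240 241 241 213 197 199 195  20]
 [ 15 190 194 193 195 226 238 238 239 240 202 199 204 188  12]
 [ 16 187 192 195 196 194 199 193 194 193 197 203 202 172  13]
 [ 15  18  18  16  26 151 182 192 185  92  17  17  17  16  16]
 [ 15  17  15  15  16  15  17  15  16  17  15  15  18  17  16]]
scene [279.5 143.5] [278, 143, 4, 2, 8] [417. 318.  22.]
scene [286.2 143.2] [285, 142, 3, 3, 6] [436. 335.  22.]
scene [252.9 181.4] [251, 180, 5, 4, 15] [477.  73.  22.]
scene [264.6 183.2] [262, 182, 6, 4, 17] [514.  89.  22.]
```

The cube rides 22 mm behind the lip. I lift it and carry it smoothly over the bowl.

send_rows:
  moves:
    - [0,-0.1,0,0,0]
    - [0,-0.3,0,0,0]
    - [0,-0.6,0,0,0]
    - [0,-1.1,0,0,0]
    - [0,-1.8,0,0,0]
    - [0,-2.7,0,0,0]
    - [0,-3.7,0,0,0]
    - [0,-4.8,0,0,0]
    - [0,-5.9,0,0,0]
    - [0,-6.9,0,0,0]
    - [0,-7.6,0,0,0]
    - [0,-8.0,0,0,0]

```text
clock: 36.38
tool_pos: [295.6, 450.5, 182.4]
eef_rot: [0.665, -0.241, 0.664, 0.242]
ft_force: [0.0, -0.5, -1.6]
opening: 0.186
```

send_rows:
  moves:
    - [0,0,-0.01,0,0]
    - [0,0,-0.07,0,0]
    - [0,0,-0.23,0.01,0]
    - [0,0,-0.5,0.02,0]
    - [0,0,-0.93,0.03,0]
    - [0,0,-1.48,0.05,0]
    - [0,0,-2.16,0.08,0]
    - [0,0,-2.95,0.1,0]
    - [0,0,-3.83,0.13,0]
    - [0,0,-4.78,0.16,0]
    - [0,0,-5.75,0.2,0]

```text
clock: 37.3
tool_pos: [334.6, 406.3, 180.8]
eef_rot: [0.665, -0.242, 0.665, 0.242]
ft_force: [-0.3, 0.5, -1.1]
opening: 0.192
```

send_rows:
  moves:
    - [0,0,-0.97,0.04,0]
    - [0,0,-1.91,0.07,0]
    - [0,0,-2.8,0.1,0]
    - [0,0,-3.58,0.12,0]
    - [0,0,-4.27,0.14,0]
    - [0,0,-4.82,0.16,0]
    - [0,0,-5.25,0.18,0]
    - [0,0,-5.51,0.19,0]
    - [0,0,-5.67,0.2,0]
    - [0,0,-5.74,0.2,0]
    - [0,0,-5.75,0.2,0]
    - [0,0,-5.75,0.2,0]

```text
clock: 38.3
tool_pos: [372.2, 364.6, 180.8]
eef_rot: [0.665, -0.242, 0.665, 0.242]
ft_force: [0.4, -0.2, -1.9]
opening: 0.189
```

```bash
python3 -c "
from h import *
to([260.5,491.4,101],40);a=lip();print(np.linalg.norm(a[:2]-[428.5,300]))
win();blobs('scene',190,22,4)
"
```

```text
t 38.30 tcp [372.2 364.6 180.8] jaw yaw 39.97 tilt 0.00 -> d [ 7.98 16.9  -0.41] turn -0.000 F [ 0.4 -0.2 -1.9] open 0.189
lip [448.  274.1]
32.421280945264705
top face px [260. 308.] [251, 301, 19, 16, 277] ahead 97 left 2 [436. 292. 108.]
[[ 14  38  12 225 145 144 144 144 144 143 144 165  39  13  16]
 [ 16  34  10 231 231 230 230 230 229 229 229 211  38  13  14]
 [ 19  33  14 230 229 146 103 103 108 113 178 219  38  13  13]
 [ 22  26  20 234 230  97 130 130 129 133 111 233  37  13  11]
 [ 25  28  56 228 220 126 161 157 157 156 120 211  37  14  12]
 [ 24  67 114 229 224 194 218 216 213 211 228 198  38  14  16]
 [ 24 137 138 229 223 231 243 244 244 243 235 198  36  85  18]
 [ 26 231 231 231 219 222 242 242 242 242 224 229 229 166  18]
 [ 23 189 190 191 165 224 240 241 241 241 212 189 186 174  18]
 [ 17 185 186 188 189 226 238 238 239 239 202 185 183 165  14]
 [ 17 178 184 185 186 187 186 186 183 179 183 182 180 154  14]
 [ 16  16  16  15  23 136 175 176 169  83  17  16  18  15  16]
 [ 15  15  16  14  17  18  16  16  14  15  17  15  15  16  16]]
scene [280.8 129.5] [278, 128, 6, 4, 13] [363. 404.  22.]
scene [279.5 143.5] [278, 143, 4, 2, 8] [417. 318.  22.]
scene [286.  143.2] [285, 143, 3, 2, 4] [435. 334.  22.]
scene [252.9 181.4] [251, 180, 5, 4, 15] [477.  73.  22.]
scene [264.8 183.2] [262, 182, 6, 4, 16] [515.  89.  22.]
```

send_rows:
  moves:
    - [0,0,4.1,0,0]
    - [0,0,8.2,0,0]
    - [0,0,12.3,0,0]
    - [0,0,13,0,0]
    - [0,0,13,0,0]
    - [0,0,13,0,0]
    - [0,0,13,0,0]

```text
clock: 38.98
tool_pos: [288.9, 463.6, 180.7]
eef_rot: [0.664, -0.242, 0.665, 0.241]
ft_force: [0.1, -0.2, -1.4]
opening: 0.194
```

```bash
python3 -c "
from h import *
to([620,100,210],-100);lip()
win();s=blobs('scene',190,22,4,'s20.npy');asc(s,258,136,302,148,190)
t=blobs('top',172,24,12,'t20.npy')
"
```

```text
t 38.98 tcp [288.9 463.6 180.7] jaw yaw 39.96 tilt 0.03 -> d [ -2.92 -49.13   2.02] turn 2.443 F [ 0.1 -0.2 -1.4] open 0.194
lip [364.7 373.1]
[[ 15  38  12 225 145 144 144 144 143 143 142 164  38  11  17]
 [ 17  31  10 230 231 230 229 229 229 229 229 211  37  11  14]
 [ 19  31  16 228 229 228 228 227 227 227 227 218  37  14  11]
 [ 22  27  18 234 234 234 234 233 233 232 233 233  37  12  12]
 [ 24  28  57 228 228 229 228 229 228 229 229 228  37  12  13]
 [ 24  67 112 229 229 228 229 229 228 228 228 228  37  11  14]
 [ 25 136 137 228 228 228 228 228 228 227 227 228  38  83  19]
 [ 25 230 230 230 230 230 230 230 229 230 229 229 229 165  19]
 [ 23 192 195 196 196 187 150 132 114 186 191 193 198 185  18]
 [ 16 192 122  85  85  84  85  84  85  83  86  85  85 169  12]
 [ 17  82  86  83  83  84  84  84  84  84  84  84  85  73  15]
 [ 17  15  15  13  18  69 148 199 198  48  17  16  16  17  15]
 [ 16  16  15  16  14  17  16  15  15  18  15  16  15  16  17]]
scene [272.9 141.9] [271, 140, 5, 4, 14] [391. 312.  22.]
scene [279.4 143.3] [278, 142, 4, 3, 9] [416. 318.  22.]
scene [286.2 143.4] [285, 143, 3, 2, 5] [437. 334.  22.]
scene [252.9 181.4] [251, 180, 5, 4, 15] [477.  73.  22.]
scene [264.5 183.1] [262, 182, 6, 4, 15] [514.  89.  22.]
136 ............................................
137 ............................................
138 ............................................
139 ............................................
140 ..............ooo...........................
141 .............####oo.oooo....................
142 .............+####..oooo...ooo..............
143 .............++###++####..+###+.............
144 .............-+++++++###+++++++.............
145 ..............-++++++++++++++++.............
146 .................++++++++++++...............
147 ............................................
```

The second cube dropped into the bowl, with three cubes visible there from the side, and the pan is empty. I return to the mat.

send_rows:
  moves:
    - [0,-2.5,0,0,0]
    - [0,-2.5,-39.6,6.1,1.4]
    - [0,-2.5,-39.6,6.1,1.4]
    - [0,-2.5,-39.6,6.1,1.4]
    - [0,-2.5,-39.6,6.1,1.4]
    - [0,-2.5,-39.6,6.1,1.4]
    - [0,-2.5,-39.6,6.1,1.4]
    - [0,-2.5,-39.6,6.1,1.4]
    - [0,-2.5,-39.6,6.1,1.4]
    - [0,-2.5,-39.6,6.1,1.4]
    - [0,-2.5,-39.6,6.1,1.4]
    - [0,-2.5,-39.6,6.1,1.4]

```text
clock: 40.13
tool_pos: [593.2, 195.1, 205.2]
eef_rot: [0.666, 0.238, 0.665, -0.239]
ft_force: [0.4, 1.0, -1.4]
opening: 0.192
```

```bash
python3 -c "
from h import *
to([575,-200,205],-120)"
```

```text
t 40.13 tcp [593.2 195.1 205.2] jaw yaw -39.48 tilt 0.07 -> d [  0.07 -31.65  23.72] turn 1.405 F [ 0.4  1.  -1.4] open 0.192
```

send_rows:
  moves:
    - [0,0,-31.6,23.7,1.4]
    - [0,0,-31.6,23.7,1.4]
    - [0,0,-31.6,23.7,1.4]
    - [0,0,-31.6,23.7,1.4]
    - [0,0,-31.6,23.7,1.4]
    - [0,0,-31.6,23.7,1.4]
    - [0,0,-31.6,23.7,1.4]
    - [0,0,-31.6,23.7,1.4]
    - [0,0,-31.6,23.7,1.4]
    - [0,0,-31.6,23.7,1.4]
    - [0,0,-31.6,23.7,1.4]
    - [0,0,-31.6,23.7,1.4]

```text
clock: 41.13
tool_pos: [575.6, -197.5, 205.6]
eef_rot: [-0.356, -0.611, -0.356, 0.611]
ft_force: [0.7, -0.1, -1.2]
opening: 0.195
```

```bash
python3 -c "
from h import *
to([502,-387.5,190],173)
f=blobs('top',172,24,12,'t21.npy')
np.set_printoptions(linewidth=220);print(f['img'][226:280:2,98:154:2].max(2))"
```

```text
t 41.13 tcp [ 575.6 -197.5  205.6] jaw yaw -119.61 tilt 0.02 -> d [ 1.57  2.98 20.15] turn 1.176 F [ 0.7 -0.1 -1.2] open 0.195
top [272.5 211.5] [270, 200, 6, 24, 24] [547. -83.  24.]
top [132.  246.4] [128, 243, 9, 8, 43] [444. 299.  24.]
top [121.4 247.9] [119, 245, 6, 7, 27] [440. 328.  24.]
top [136.1 253.9] [132, 250, 9, 9, 47] [424. 286.  24.]
top [125.7 255.5] [122, 252, 8, 8, 43] [419. 315.  24.]
top [129.7 263. ] [126, 260, 8, 7, 42] [399. 303.  24.]
[[156 155 157 157 157 157 157 153 157 154 156 158 166 165 174 173 164 160 152 153 156 158 158 154 155 157 153 155]
 [153 152 157 154 155 155 153 154 153 163 183 197 159 129 112 108 135 178 204 190 158 156 158 157 156 157 156 159]
 [154 156 154 154 154 155 150 164 194 165 120 132 136 138 143 144 144 140 139 134 182 185 151 154 156 155 155 157]
 [155 154 156 154 156 153 174 187 113 132 130 138 141 143 145 151 149 152 152 149 143 145 196 156 156 154 155 155]
 [153 154 157 156 154 178 170 120 128 135 136 141 146 151 155 155 160 162 162 160 159 153 136 195 156 156 156 158]
 [154 156 155 151 172 160 119 129 132 137 144 148 153 157 164
[... 1769 characters left out ...]
 149 150]
 [154 152 153 206  81 116 119 121 125 132 134 142 148 152 158 145 131 127 145 164 159 156 148 135 201 138 151 151]
 [155 158 155 153 218 101 114 119 122 126 129 135 138 143 148 146 147 155 155 152 149 141 132 182 157 151 150 153]
 [155 153 155 156 152 213 105 114 118 117 122 127 131 133 135 140 143 140 143 138 136 128 192 152 149 153 151 154]
 [154 154 156 156 156 153 212  89 111 119 123 126 128 129 130 131 132 135 132 128  96 200 160 154 154 153 155 156]
 [153 155 156 154 157 157 151 196 202  94 113 119 118 124 123 122 125 120 100 187 186 152 146 151 150 150 149 153]
 [154 158 155 153 154 154 153 152 149 181 213 195 138  89 123 137 190 203 186 156 147 150 147 150 148 150 149 156]]
```

Five cubes are in the bowl and none are left on the counter. I move over the mat.

send_rows:
  moves:
    - [0,1.5,3,20.2,1.176]
    - [0,1.5,3,20.2,1.176]
    - [0,1.5,3,20.2,1.176]
    - [0,1.5,3,20.2,1.176]
    - [0,1.5,3,20.2,1.176]
    - [0,1.5,3,20.2,1.176]
    - [0,1.5,3,20.2,1.176]
    - [0,1.5,3,20.2,1.176]
    - [0,1.5,3,20.2,1.176]
    - [0,1.5,3,20.2,1.176]
    - [0,1.5,3,20.2,1.176]
    - [0,1.5,3,20.2,1.176]

```text
clock: 42.18
tool_pos: [504.9, -385.7, 190.9]
eef_rot: [-0.038, 0.706, -0.038, -0.706]
ft_force: [-0.1, -0.2, -1.1]
opening: 0.188
```

send_rows:
  moves:
    - [0,1.5,0,0,0]
    - [0,3,0,0,0]
    - [0,4.5,0,0,0]
    - [0,6,0,0,0]
    - [0,7.2,0,0,0]
    - [0,8,0,0,0]
    - [0,8.4,0,0,0]
    - [0,8.5,0,0,0]
    - [0,8.5,0,0,0]

```text
clock: 42.93
tool_pos: [504.9, -386.4, 106.0]
eef_rot: [-0.039, 0.706, -0.039, -0.706]
ft_force: [0.2, -0.0, -1.8]
opening: 0.188
```

```bash
python3 -c "
from h import *
to([502,-387.5,103],173);_,p,M=pose();print('scoop origin',(p-76*M[:,1])[:2])
"
```

```text
t 42.93 tcp [ 504.9 -386.4  106. ] jaw yaw 173.63 tilt 0.02 -> d [0.3  0.15 0.28] turn 0.011 F [ 0.2 -0.  -1.8] open 0.188
scoop origin [ 513.33890498 -310.82461326]
```

Lower to contact, soften the grip so the pan sits flat, then release.

send_rows:
  moves:
    - [0,0.1,0,0,0]
    - [0,0.2,0,0,0]
    - [0,0.3,0,0,0]
    - [0,0.4,0,0,0]
    - [0,0.45,0,0,0]
    - [0,0.45,0,0,0]
  force: 30

```text
clock: 43.43
tool_pos: [505.1, -386.9, 102.5]
eef_rot: [-0.039, 0.706, -0.04, -0.706]
ft_force: [-1.1, -0.9, 4.0]
opening: 0.19
```

send_rows:
  moves:
    - [0,0,0,0,0]
    - [22,0,0,0,0]
    - [24,0,0,0,0]
    - [27,0,0,0,0]
    - [35,0,0,0,0]
    - [50,0,0,0,0]
    - [70,0,0,0,0]
    - [100,0,0,0,0]
    - [100,0,0,0,0]
    - [100,0,0,0,0]
    - [100,0,0,0,0]
    - [100,0,0,0,0]
  force: 20

```text
clock: 44.43
tool_pos: [504.7, -386.3, 101.3]
eef_rot: [0.04, -0.706, 0.04, 0.706]
ft_force: [1.0, 0.1, 0.3]
opening: 1.0
```

```bash
python3 -c "
from h import *
to([502,-387.5,103],173)"
```

```text
t 44.43 tcp [ 504.7 -386.3  101.3] jaw yaw 173.58 tilt 0.00 -> d [-0.17  0.15  0.25] turn 0.010 F [1.  0.1 0.3] open 1.000
```

Release was clean. I raise straight up, then check.

send_rows:
  moves:
    - [100,-1.5,0,0,0]
    - [100,-4,0,0,0]
    - [100,-7,0,0,0]
    - [100,-10,0,0,0]
    - [100,-13,0,0,0]
    - [100,-15,0,0,0]
    - [100,-15,0,0,0]
    - [100,-15,0,0,0]

```text
clock: 45.1
tool_pos: [505.2, -386.4, 252.8]
eef_rot: [-0.039, 0.707, -0.04, -0.705]
ft_force: [0.3, 0.0, -1.0]
opening: 1.003
```

```bash
python3 -c "
from h import *
to([502,-387.5,103],173)
s=blobs('scene',190,22,4,'s22.npy')
w=arm.grab_frame('wrist');g=w['img'].max(2)
m=(g>60).astype(np.uint8)*255
d=(g<45).astype(np.uint8)*255
q=proj(w,[[511,-262,3]])[0];print('expected lip px',q)
# mat contour, then the bright pan inside it
c=[k for k in cv2.findContours(d,cv2.RETR_CCOMP,cv2.CHAIN_APPROX_SIMPLE)[0] if cv2.contourArea(k)>800]
for k in c:
  x,y,ww,h=cv2.boundingRect(k);print((x,y,ww,h),cv2.contourArea(k),onz(w,[(x,y),(x+ww,y+h)],3)[:,:2].round().tolist())
f=arm.grab_frame('top')
from numpy import array
g=f['img'].max(2);mm=np.zeros_like(g);mm[200:252,318:392]=(g[200:252,318:392]>95)*255
for k in cv2.findContours(mm,0,1)[0]:
  if 100<cv2.contourArea(k): print('top pan',cv2.boundingRect(k),cv2.contourArea(k),cv2.minAreaRect(onz(f,k.reshape(-1,2),20)[:,:2].astype(np.float32)))
print('scene level check lip px',proj(s,[[513.3+42*.11-42*.994,-310.8+42*.994+42*.11,3],[513.3+42*.11+42*.994,-310.8+42*.994-42*.11,3]]));asc(s,140,235,215,285,190,150)
"
```

```text
t 45.10 tcp [ 505.2 -386.4  252.8] jaw yaw 173.58 tilt 0.18 -> d [14.98  0.13  0.35] turn 0.010 F [ 0.3  0.  -1. ] open 1.003
scene [273. 142.] [271, 140, 5, 5, 15] [391. 311.  22.]
scene [279.9 144. ] [278, 143, 5, 4, 11] [420. 316.  22.]
scene [286.4 143.2] [285, 142, 4, 3, 8] [437. 335.  22.]
scene [253.  181.5] [251, 180, 5, 4, 16] [478.  73.  22.]
scene [264.9 183.3] [262, 182, 7, 4, 21] [515.  89.  22.]
expected lip px [262.45232227 247.1781536 ]
(0, 237, 512, 147) 41879.0 [[891.0, -321.0], [114.0, 40.0]]
(216, 146, 87, 126) 10124.0 [[557.0, -417.0], [454.0, -214.0]]
(223, 185, 68, 59) 3498.5 [[555.0, -362.0], [469.0, -262.0]]
top pan (318, 200, 33, 52) 255.5 ((512.9146728515625, -254.18983459472656), (89.63994598388672, 142.00064086914062), 89.87129211425781)
scene level check lip px [[182.51387146 243.37023564]
 [201.49549331 258.40406908]]
235 ..................................................--.......................
236 .................................................-----.....................
237 ..................................................----.....................
[... 3060 characters left out ...]
--..--.--------------..-------..............................
277 ............--.------..-------------..-....-...............................
278 ...............-----..--...------..----.-..................................
279 ...............------.-.--..-----..---.-...................................
280 ...............------.-..--.---..------....................................
281 ...............-----.----------------......................................
282 ...............----..---------------.......................................
283 .................-------------------.......................................
284 ..................--------.--------........................................
```

```bash
python3 -c "
from h import *
print(arm.sign_off())"
```

```text
the job is handed in; nothing more can be done
None
```

I handed the job in at about 45 s. By my last checks five cubes are in the bowl, two are still in the tub, and the scoop is back on its mat; sign-off gave no verdict.

- **Serving:** I scooped five cubes out of the tub. The tool can't tilt, so I tipped them in by pulling the pan sharply backwards over the bowl. On that first try only three landed in the bowl and two fell onto the counter. I scooped those two up one at a time against the outside of the bowl and tipped them in.
- **Ice count:** The top view after the last drop showed five cubes in the bowl. The final side view shows two cubes in the tub; it can see only three of the five in the bowl. Neither view showed any cube on the counter.
- **Scoop and arm:** The pan is about 10–15 mm from the mat's centre, and its lip is where a level scoop's would be. The gripper is open and 15 cm above the grip height.
- **Bystanders:** The mug, bread roll and jar were not re-measured at the end. My moves passed above the mug and well clear of the roll and jar.
- **Checks that disagreed:** In the final top-view check the pan mask merged with the counter and was useless, so the scoop's position rests on the wrist and side views. The first scooping push also reached about 44 N and tilted the scoop roughly 3° in the grip; pressing it flat corrected that.

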